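# Tighten the boiler's level probe with the click wrench

### The job

The water-level probe of the little steam boiler is only finger-tight. Take the click-type torque wrench from its rest, seat its socket gently and fully in the notches of the probe's slotted nut, and turn it clockwise until the handle clicks over, stopping there instead of forcing it on to its stop; then lift the wrench off and lay it back in its rest, with the nut left tight. Leave the jar, the screwdriver and the roll of tape where they are.

Things in the scene. Friction and masses are not known exactly. Their poses are not given: they have to be found in the camera images.
- wrench: Click-type torque wrench, 207 mm from drive axis to handle end. Origin on the drive axis, level with the lower ends of the socket's dogs; x along the handle, z up. Round head 46 mm across, 30 to 60 mm above the origin. Straight-sided rubber grip 20 mm wide (y), 24 mm high, x = 72 to 190 mm, its middle 44 mm above the origin; free to be gripped up to x = 135 mm, balanced near x = 90 mm.
- socket_mouth (a point): Centre of the socket's underside, on the drive axis. Socket 42 mm across; six dogs point down at its rim, 5 mm wide, 14.5 to 20.5 mm from the axis, 10 mm long, 60 degrees apart, the first 30 degrees from the handle's line. The dogs fit the nut's notches with 2.5 mm to spare on each side (about 0.17 rad each way when centred).
- click (a joint): The wrench's breakaway joint between socket and handle, rad: 0 at rest, grows as the handle runs ahead of the held socket clockwise (seen from above). Stays at 0 up to 1.5 N m about the drive axis, then gives with falling resistance (about 1.2 N m at 0.15, 0.9 at 0.25); hard stop at 0.38. Clicked over means 0.08 to 0.22. Springs back to 0 when let go.
- boiler: Heavy stainless steam boiler, fixed: lying cylinder 100 mm in diameter, 240 mm long along its y, on two saddles; top of the shell 114 mm above the origin, which is under its middle on the board. The probe is 70 mm along +y. Brass safety valve (to 156 mm) and capped elbow stand on its top, 75 mm and more from the probe on the -y side: keep the handle on the +y side.
- probe_seat (a point): On the upright axis of the level probe's slotted brass nut (43 mm across), level with the floors of its notches, 128 mm above the board; the seated socket's underside rests here. Six upright teeth, 9 mm high, stand between the notches; ceramic and stud in the middle. Nut turns clockwise (from above) stiffly, 0.8 N m, through an unknown 0.35 to 1.05 rad, then is tight.
- probe_mark (a point): Punch mark on the rim of the probe's nut, 21.5 mm from its axis; turns with the nut and so shows how far it has been turned. Where the notches lie is not measured.
- rest: Grey moulded rest of the wrench, fixed, 262 x 72 mm, base 8 mm thick. Origin under its pocket; x runs to the fork. When the wrench lies in it their x and z axes agree. The fork (x = 162 to 182 mm) has a floor 40 mm and cheeks to 58 mm above the board, 28 mm apart, round the grip.
- rest_pocket (a point): Middle of the floor of the rest's round pocket, 8 mm above the board, 48 mm wide, rim 12 mm above its floor; the socket's underside stands here at the start and at the end.
- white_jar: White lidded jar, 70 mm across, 57 mm high, bystander; origin under its middle.
- screwdriver: Screwdriver with thick handle, 184 mm long, lying, bystander; origin under its middle.
- masking_tape: Roll of masking tape, 100 mm across, 25 mm high, lying, bystander; origin under its middle.

How it is judged:
By the outcome, as a careful person would: the job done as asked, in the order asked, and still so for the second after the job is handed in, with the robot touching nothing.
It also fails if it takes over 72 s, if anything falls off the work surface, if the arm or the gripper's body presses on something with over 40 N, if the wrist force passes 120 N, or if a joint passes its speed limit or range.

### The arm

A 7-joint arm with a two-finger parallel gripper is mounted at the origin on a cart in front of the work surface, level with it; the furniture and walls round the work are solid. World frame = base frame: x ahead of the robot, y to its left, z up, the work surface at z = 0. Lengths are in m, angles in degrees, forces in N, time in s.
With the tool pointing down it reaches from about 0.4 to 0.875 m from the base axis. Payload 6.5 kg.
Tool frame: the origin (TCP) lies at the very end of the fingers, on their centre line; the grasp point (between the pads) lies 19 mm behind it (manip.pinch_z is the distance from the TCP to the grasp point, in m); y points along the fingers, z is the direction in which the jaws open and shut, and the axes are right-handed (so a half turn about y gives the same grasp; the last joint's range is limited). The gripper opens to 85 mm and grips with 20 to 120 N. Pads are 22 mm wide; open, the fingers measure 114 mm over their backs; the gripper's body (76 mm by 85 mm) begins 54 mm behind the grasp point. The pads swing forward as they close: fully open they stand 13 mm farther back than shut.
Start: joints at [69.832, 30.733, -0.252, 88.115, 0.149, 61.152, -4.079], TCP at [0.183, -0.624, 0.209] pointing down, gripper open.
Joint ranges: [-154.64, 154.64], [-21.42, 123.67], [-72.66, 72.17], [13.99, 137.28], [-74.86, 254.86], [10.95, 109.41], [-158.01, 158.01]. Speed limits (degrees/s): [136.94, 136.94, 180, 180, 180, 180, 180].

### API

Orientations are given as [roll, pitch, yaw] about the fixed x, y, z axes, in that order (R = Rz(yaw) Ry(pitch) Rx(roll)).
In Python, from bench import manip gives the robot as it stands.
- The arm moves only by the tool step_arm, never from a script. Its arguments are lists of equal length, an entry for each row: "delta_pos": the shift along the tool's x, y, z in mm, a list of three; "turn": the turn, a rotation vector about the tool's x, y, z in rad, a list of three; "fingers": the opening, from 0 (shut) to 1 (fully open). A call has exactly 8 rows; each row shifts and turns the commanded pose from where the row before left it, along the tool's axes as they then stand; what a row does not reach is not made up. A row lasts 1/12 s, in which the tool goes at most 41.7 mm and 7.16 degrees, less where a joint would pass 70% of its speed; a pose out of reach is approached as far as the arm can. A call with a gripper value outside its range is refused whole. The fingers move at their own pace and stop on an object; "grip_force" is the grip in N (left out, the last holds). Time passes only in rows, so rows that do not move let the fingers close, or fill a call up. It gives the time, the measured TCP pose, the force and the opening at its end, in the units of the state.
- manip.sense(): the state, without advancing time (a new reading comes with each control period).
- manip.camera(name): name is "scene" or "top"; returns the picture (384x512x3 uint8, blue, green, red); there is no depth.
- manip.camera_info(name): a dict with "camera_matrix" (3x3 intrinsics, pixels), "dist_coeffs" ([k1, k2, p1, p2, k3] as OpenCV has them; the pictures are not rectified), "rvec" (rotation vector, rad) and "tvec" (3), from world to camera coordinates, as OpenCV has them. Camera axes: x right, y down, z forward; pixel columns grow to the right and rows downward; lengths in m; the calibration is good to about 2 mm. A picture is of the moment at which its call begins. camera_info takes no time and is no camera call.
- manip.finish_job(): hands the job in, once; it reports no verdict.
The state is a dict: "clock": time; "joint_positions": joint angles; "joint_vel": joint speeds; "effort": joint torques, N m; "tool_pos": TCP position; "orientation": TCP orientation; "force": force on the tool from outside, world axes, zero at the start; "ft_torque": the same for the moment, N m; "width": opening from 0.0 (shut) to 1.0 (fully open).
Only numpy, scipy, OpenCV 4.12 (cv2) and the standard library are available. Lean on these libraries where they do the work, as an engineer would, in place of code of your own. Each camera call takes 0.05 s, during which the arm holds its last target.

## Working session

There is one attempt and no reset: what is moved stays moved. The work goes in short steps, Python scripts to look and compute and a tool call to move; the robot and the scene stay as the last step left them, time stands still between calls to the robot, and variables do not carry over. Pictures are saved under pics/ and viewed, and the job is handed in when it is done.

Besides the shell and the picture viewer there is one more tool, called after "Call:" as name(argument=value, ...) on one line, values as JSON. step_arm: Moves the arm, as the interface text tells. Its arguments: {"type":"object","properties":{"delta_pos":{"type":"array"},"turn":{"type":"array"},"fingers":{"type":"array"},"grip_force":{"type":"number"}},"required":["delta_pos","turn","fingers"]}

```bash
ls -la; mkdir -p pics; python3 - <<'E'
from bench import manip
import cv2,numpy as np
s=manip.sense(); print(s)
print(manip.pinch_z)
for n in("scene","top"):
    cv2.imwrite(f"pics/{n}0.png",manip.camera(n))
    c=manip.camera_info(n); print(n,c)
    R=cv2.Rodrigues(np.array(c["rvec"],float))[0]; print(-R.T@np.array(c["tvec"],float).ravel(), R)
E
```

```text
total 12
drwxr-xr-x  3 agent agent 4096 Dec  6 04:06 .
drwxr-xr-x 23 root  root  4096 Dec  6 04:06 ..
drwxr-xr-x  2 agent agent 4096 Dec  6 04:06 pics
{'clock': 0.0, 'joint_positions': array([69.8303378 , 30.78030325, -0.25384047, 88.17012142,  0.15031315,
       61.1513146 , -4.07968507]), 'joint_vel': array([-0.12981957, -0.01555212, -0.00990751, -0.00505122,  0.00104224,
       -0.0746378 ,  0.12160937]), 'effort': array([ 3.05625663e-04, -5.83407640e+01,  1.04808748e+00, -2.59114087e+01,
        1.21158961e-02,  9.31522198e-03, -2.03926152e-05]), 'tool_pos': array([ 0.18304791, -0.62299835,  0.20848539]), 'orientation': array([-9.01010378e+01, -8.83891162e-03, -1.63619174e+02]), 'force': array([-0.21872619,  0.78273685,  0.17629703]), 'ft_torque': array([0.00432007, 0.01849111, 0.00747772]), 'width': 1.0006951965438666}
0.0187
scene {'camera_matrix': array([[433.17586413,   0.        , 253.51271046],
       [  0.        , 433.17586413, 191.55686013],
       [  0.        ,   0.        ,   1.        ]]), 'dist_coeffs': array([-0.09784831,  0.        ,  0.        ,  0.        ,  0.        ]), 'rvec': array([ 0.99211641, -2.27151976,  1.18961661]), 'tvec': array([0.35935181, 0.27682909, 0.79128746])}
[-0.13251903  0.59292001  0.68028558] [[-0.67354461 -0.73898696 -0.01535992]
 [-0.40824533  0.38925513 -0.82572162]
 [ 0.61617644 -0.54988973 -0.56386867]]
top {'camera_matrix': array([[405.91220901,   0.        , 251.74155718],
       [  0.        , 405.91220901, 190.49935289],
       [  0.        ,   0.        ,   1.        ]]), 'dist_coeffs': array([-0.03499626,  0.        ,  0.        ,  0.        ,  0.        ]), 'rvec': array([ 2.14207758, -2.1020431 ,  0.18423937]), 'tvec': array([0.01224169, 0.53411456, 1.06338619])}
[0.33267081 0.01071285 1.14255581] [[ 0.0195041  -0.99978514 -0.00701899]
 [-0.98332027 -0.0179122  -0.18099835]
 [ 0.18083374  0.01043212 -0.98345835]]
```

View pics/scene0.png

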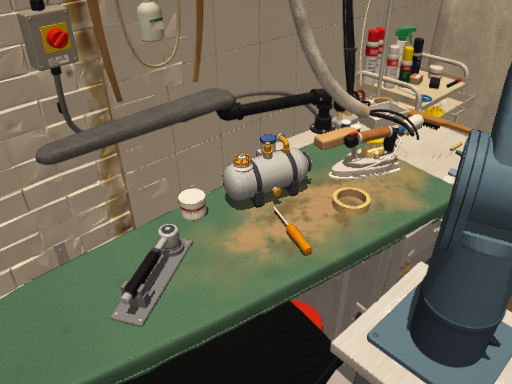

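View pics/top0.png

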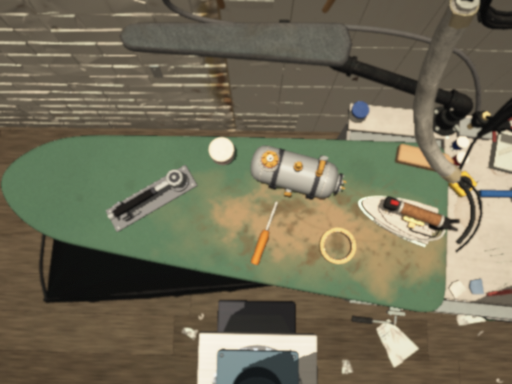

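```bash
python3 - <<'E'
import cv2
t=cv2.imread("pics/top0.png"); s=cv2.imread("pics/scene0.png")
a=cv2.resize(t[130:210,235:350],None,fx=6,fy=6,interpolation=cv2.INTER_CUBIC); cv2.imwrite("pics/tb.png",a)
a=cv2.resize(t[155:240,95:210],None,fx=6,fy=6,interpolation=cv2.INTER_CUBIC); cv2.imwrite("pics/tr.png",a)
a=cv2.resize(s[125:225,210:330],None,fx=6,fy=6,interpolation=cv2.INTER_CUBIC); cv2.imwrite("pics/sb.png",a)
a=cv2.resize(s[215:330,100:210],None,fx=5,fy=5,interpolation=cv2.INTER_CUBIC); cv2.imwrite("pics/sr.png",a)
E
```

```text
(no output)
```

View pics/tb.png

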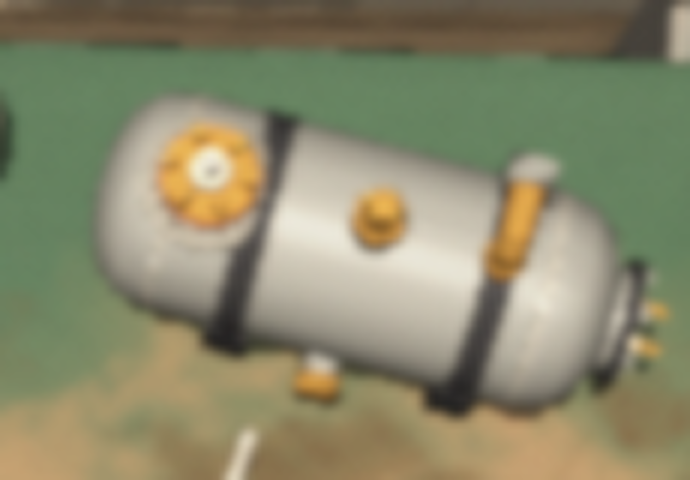

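View pics/tr.png

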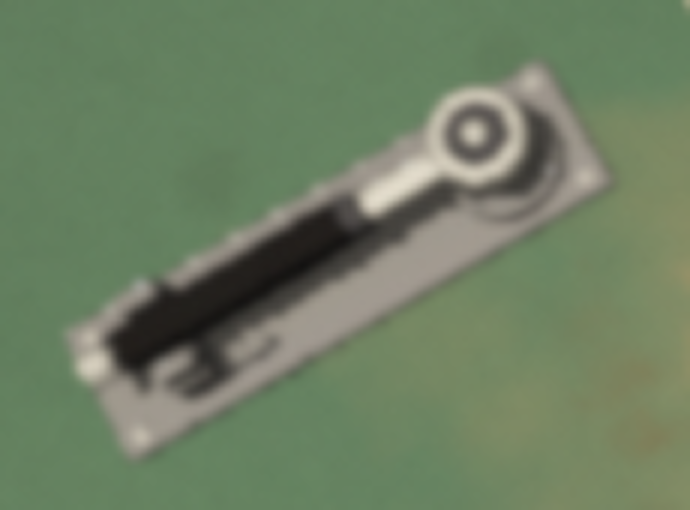

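View pics/sb.png

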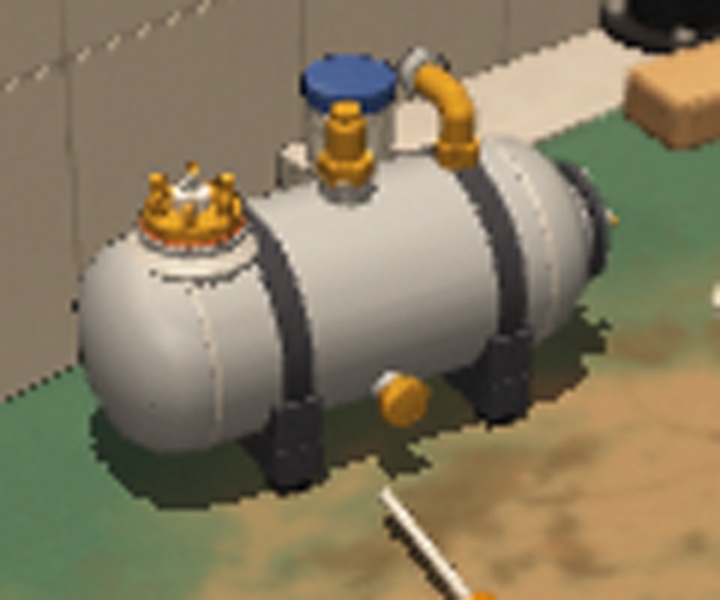

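View pics/sr.png

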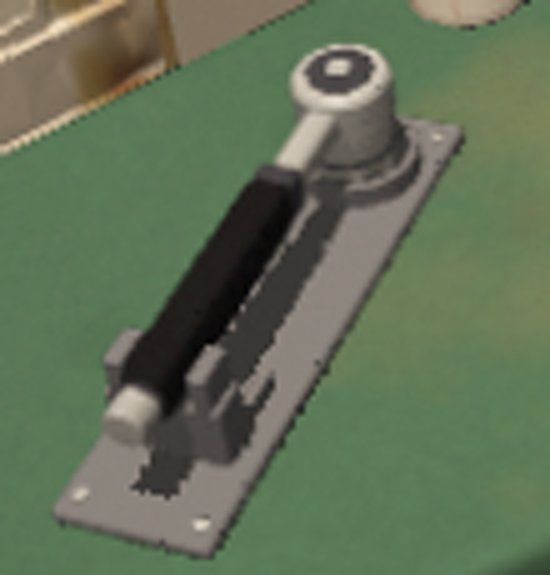

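```bash
cat > h.py <<'E'
import cv2,numpy as np
C={}
def info(n):
    if n not in C:
        from bench import manip
        c=manip.camera_info(n); R=cv2.Rodrigues(np.array(c["rvec"],float))[0]; t=np.array(c["tvec"],float).ravel()
        C[n]=(np.array(c["camera_matrix"]),np.array(c["dist_coeffs"]),R,t)
    return C[n]
def ray(n,uv):
    K,D,R,t=info(n)
    p=cv2.undistortPoints(np.array(uv,float).reshape(-1,1,2),K,D).reshape(-1,2)
    d=np.c_[p,np.ones(len(p))]@R
    return -R.T@t,d/np.linalg.norm(d,axis=1)[:,None]
def plane(n,uv,z):
    o,d=ray(n,uv); return o+d*((z-o[2])/d[:,2])[:,None]
def tri(us,ut):
    o1,d1=ray("scene",us);o2,d2=ray("top",ut);out=[]
    for a,b in zip(d1,d2):
        A=np.c_[a,-b]; k=np.linalg.lstsq(A,o2-o1,rcond=None)[0]
        p,q=o1+k[0]*a,o2+k[1]*b; out.append(np.r_[(p+q)/2,np.linalg.norm(p-q)])
    return np.array(out)
def proj(n,P):
    K,D,R,t=info(n)
    return cv2.projectPoints(np.array(P,float).reshape(-1,1,3),cv2.Rodrigues(R)[0],t,K,D)[0].reshape(-1,2)
E
python3 - <<'E'
from h import *
np.set_printoptions(precision=4,suppress=True)
print("head",tri([[168.6,229]],[[174.7,177]]), plane("top",[[174.7,177]],.068),plane("scene",[[168.6,229]],.068))
print("probe",tri([[242,159]],[[270.2,158.7]]), plane("top",[[270.2,158.7]],.137))
print("boom tip",tri([[40,155],[230,96]],[[124,40],[350,45]]))
# rest base corners top view z=.008
c=np.array([[535,62],[612,182],[135,460],[68,332]])/6+[95,155]
P=plane("top",c,.008); print(P); print(np.linalg.norm(np.diff(np.r_[P,P[:1]],axis=0),axis=1))
c=np.array([[398,118],[465,130],[210,557],[55,517]])/5+[100,215]
P=plane("scene",c,.008); print(P); print(np.linalg.norm(np.diff(np.r_[P,P[:1]],axis=0),axis=1))
E
```

```text
head [[0.564  0.2322 0.0635 0.002 ]] [[0.5637 0.232  0.068 ]] [[0.558  0.2342 0.068 ]]
probe [[ 0.6033 -0.0252  0.126   0.0018]] [[ 0.601  -0.0242  0.137 ]]
boom tip [[ 0.9131  0.3699  0.1679  0.005 ]
 [ 0.9117 -0.2375  0.1496  0.0106]]
[[0.6115 0.2189 0.008 ]
 [0.5534 0.1792 0.008 ]
 [0.4169 0.3974 0.008 ]
 [0.4766 0.4341 0.008 ]]
[0.0703 0.2574 0.0701 0.254 ]
[[0.5767 0.1998 0.008 ]
 [0.5475 0.1814 0.008 ]
 [0.4105 0.402  0.008 ]
 [0.4687 0.438  0.008 ]]
[0.0345 0.2597 0.0685 0.2615]
```

```bash
python3 - <<'E'
from h import *
np.set_printoptions(precision=4,suppress=True)
for n in("top","scene"):
    im=cv2.imread(f"pics/{n}0.png"); hsv=cv2.cvtColor(im,cv2.COLOR_BGR2HSV)
    # brass
    m=cv2.inRange(hsv,(8,130,100),(30,255,255))
    k,l,s,c=cv2.connectedComponentsWithStats(m)
    print(n,"brass",[(s[i],c[i].round(1)) for i in range(1,k) if s[i][4]>20])
    # black grip
    m=cv2.inRange(hsv,(0,0,0),(180,255,45))
    k,l,s,c=cv2.connectedComponentsWithStats(m)
    for i in range(1,k):
        if s[i][4]>60 and 100<c[i][0]<200 and 150<c[i][1]<330:
            print("grip",s[i],c[i],cv2.minAreaRect(np.argwhere(l==i)[:,::-1].astype(np.float32)))
t=cv2.imread("pics/top0.png")
print(t[166:189,163:187].max(2))
print(cv2.cvtColor(t,cv2.COLOR_BGR2HSV)[147:171,258:283,1])
print(t[147:171,258:283,2])
E
```

```text
top brass [(array([262, 151,  16,  17, 152], dtype=int32), array([269.6, 159.4])), (array([316, 161,  10,  16,  84], dtype=int32), array([320.3, 168. ])), (array([294, 162,   8,   9,  54], dtype=int32), array([297.7, 166.1])), (array([461, 171,  15,  16,  76], dtype=int32), array([468.2, 177.7])), (array([449, 183,  18,  14, 128], dtype=int32), array([457.4, 188.8])), (array([284, 192,   7,   5,  26], dtype=int32), array([287.1, 194. ])), (array([402, 204,  39,  21, 400], dtype=int32), array([420.9, 214.3])), (array([251, 230,  19,  35, 323], dtype=int32), array([259.9, 246.6]))]
grip [114 191  43  25 317] [133.4732 202.8896] ((134.8937530517578, 202.33804321289062), (8.981490135192871, 46.06386184692383), 62.44719314575195)
grip [  40  236  227   66 7335] [122.9913 277.1599] ((147.83544921875, 291.0458984375), (228.31973266601562, 63.29286575317383), 12.308016777038574)
scene brass [(array([ 66,   1,  14,  21, 100], dtype=int32), array([71.6, 10.1])), (array([89,  1,  6, 19, 51], dtype=int32), array([91.5,  9.6])), (array([193,   9,   6,  73, 179], dtype=int32), array([196.1,  54.8]
[... 8602 characters left out ...]
05 227 232 228 215 212 213 223 224 208
  179 146 120 111 146 198 222]
 [198 199 202 201 193 179 176 190 211 226 229 227 212 199 198 204 201 186
  170 149 122 120 166 212 229]
 [199 200 205 206 198 181 180 191 202 210 216 218 209 191 182 184 181 180
  172 146 119 133 186 224 233]
 [199 202 205 205 198 185 180 186 194 196 196 195 189 179 177 181 181 183
  169 134 111 142 198 227 234]
 [197 200 201 201 199 196 194 193 195 192 186 184 180 177 182 192 191 180
  152 115 109 151 202 226 231]
 [194 197 201 203 200 200 199 198 200 199 198 198 196 193 192 195 184 158
  123  98 113 160 204 224 228]
 [189 193 198 203 200 195 190 191 195 197 198 200 198 193 187 175 155 123
   96  89 116 166 202 218 222]]
```

```bash
python3 - <<'E'
import cv2,numpy as np
t=cv2.imread("pics/top0.png"); s=cv2.imread("pics/scene0.png")
a=cv2.resize(t[146:171,257:284],None,fx=18,fy=18,interpolation=cv2.INTER_CUBIC)
b=cv2.resize(s[148:173,228:255],None,fx=18,fy=18,interpolation=cv2.INTER_CUBIC)
def st(x):
    x=x.astype(float); x=np.clip((x-90)*255/150,0,255); return x.astype(np.uint8)
img=np.hstack([st(a)[:, :400],b[:, :400]]); cv2.imwrite("pics/nut2.png",np.hstack([cv2.resize(st(a),(400,370)),cv2.resize(b,(400,370))]))
E
```

```text
(no output)
```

View pics/nut2.png

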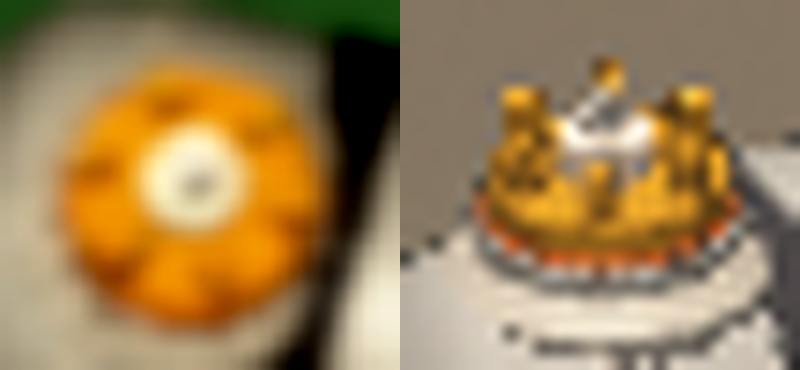

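```bash
python3 - <<'E'
from h import *
np.set_printoptions(precision=4,suppress=True)
k=400/27
f=lambda l,o: (np.array(l,float)+.5)/k-.5+np.array(o)
sc=f([[205,72],[205,170],[120,97],[290,97]],[228,148])
P=plane("scene",sc,.137); print(P, P[:2].mean(0))
d=P[0]-P[1]; print("front/back dir",np.degrees(np.arctan2(d[1],d[0])),np.linalg.norm(d))
d=P[3]-P[2]; print("lr dir",np.degrees(np.arctan2(d[1],d[0])),np.linalg.norm(d))
c=P[:2].mean(0)
for p in P: print(np.degrees(np.arctan2(*(p-c)[1::-1])),np.linalg.norm(p-c))
# top: nut blob
tp=f([[172,100],[265,120],[95,165],[120,270]],[257,146])
Q=plane("top",tp,.130)
t=cv2.imread("pics/top0.png");hsv=cv2.cvtColor(t,cv2.COLOR_BGR2HSV)
m=hsv[:,:,1].astype(np.float32)[145:175,255:285]
big=cv2.resize(m,None,fx=8,fy=8,interpolation=cv2.INTER_CUBIC)
cs,_=cv2.findContours((big>95).astype(np.uint8),cv2.RETR_EXTERNAL,cv2.CHAIN_APPROX_NONE)
cc=max(cs,key=cv2.contourArea); e=cv2.fitEllipse(cc); x=(np.array(e[0])+.5)/8-.5+[255,145]; print("nut ell",x,np.array(e[1])/8)
for z in(.137,.132,.128): print(z,plane("top",[x],z))
for q in Q: print(np.degrees(np.arctan2(*(q-plane("top",[x],.132)[0])[1::-1])))
# valve blob and boiler axis check
print("head top",plane("top",[[173.4,176.8]],.068))
g=plane("top",[[134.9,202.3]],.058); print("grip mid",g)
hd=plane("top",[[173.4,176.8]],.068)[0]; d=g[0]-hd; print(np.degrees(np.arctan2(d[1],d[0])),np.hypot(*d[:2]))
s=cv2.imread("pics/scene0.png"); big=cv2.resize(s[220:255,150:190],None,fx=14,fy=14,interpolation=cv2.INTER_CUBIC); cv2.imwrite("pics/head_s.png",big)
E
```

```text
[[ 0.6145 -0.0345  0.137 ]
 [ 0.5889 -0.0122  0.137 ]
 [ 0.6181 -0.0181  0.137 ]
 [ 0.5977 -0.0392  0.137 ]] [ 0.6017 -0.0233  0.137 ]
front/back dir -41.00702309245748 0.033928534070488445
lr dir -133.96548514194353 0.029325371760678363
-41.00702309245748 0.016964267035244222
138.99297690754253 0.016964267035244222
17.711175431697534 0.017143013206888474
-104.22253583077342 0.01639445659078334
nut ell [269.6105 158.8554] [17.2289 17.5586]
0.137 [[ 0.6006 -0.0227  0.137 ]]
0.132 [[ 0.6019 -0.0228  0.132 ]]
0.128 [[ 0.603 -0.023  0.128]]
12.292118459579749
-40.03972778494973
70.62948881824313
135.28759021462363
head top [[0.5642 0.2356 0.068 ]]
grip mid [[0.4937 0.3389 0.058 ]]
124.31104803453383 0.12502136193605712
```

View pics/head_s.png

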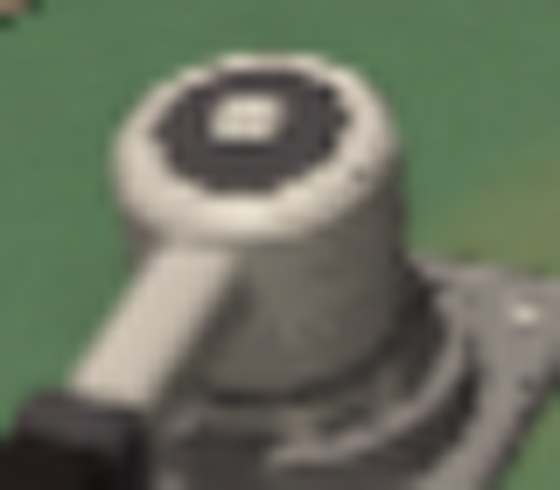

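```bash
python3 - <<'E'
from h import *
np.set_printoptions(precision=4,suppress=True)
print("head scene",plane("scene",[[167.5,228.8]],.068),plane("scene",[[167.5,228.8]],.070))
h=plane("top",[[173.4,176.8]],.068)[0]
f=lambda x,y:[(x+.5)/6-.5+95,(y+.5)/6-.5+155]
for p,z in((f(92,366),.058),(f(405,187),.058),(f(360,215),.062),(f(225,270),.062)):
    q=plane("top",[p],z)[0]; d=q-h; print(q,np.degrees(np.arctan2(d[1],d[0])),np.hypot(*d[:2]))
g=lambda x,y:[(x+.5)/5-.5+100,(y+.5)/5-.5+215]
h=plane("scene",[[167.5,228.8]],.068)[0]
for p,z in((g(130,415),.058),(g(307,145),.058),(g(278,180),.064),(g(215,275),.064)):
    q=plane("scene",[p],z)[0]; d=q-h; print(q,np.degrees(np.arctan2(d[1],d[0])),np.hypot(*d[:2]))
c=np.array([[535,62],[612,182],[135,460],[68,332]])+.5; c=c/6-.5+[95,155]
P=plane("top",c,.008);print(P,P.mean(0))
c=np.array([[465,130],[210,557],[55,517]])+.5; c=c/5-.5+[100,215]
P=plane("scene",c,.008);print(P,(P[0]+P[2])/2)
E
```

```text
head scene [[0.5603 0.2356 0.068 ]] [[0.558  0.2368 0.07  ]]
[0.4561 0.4044 0.058 ] 122.6241647524504 0.20046023631264911
[0.5408 0.2674 0.058 ] 126.36073186510298 0.039441064746259996
[0.5268 0.2861 0.062 ] 126.52972437105431 0.06287697339533764
[0.5004 0.3459 0.062 ] 120.0414493223043 0.12739284451871885
[0.4508 0.4043 0.058 ] 122.98201846050081 0.20110056082805242
[0.538  0.2687 0.058 ] 124.03375633621663 0.039867852354080954
[0.5207 0.2933 0.064 ] 124.49747228979555 0.0699120908694038
[0.4889 0.343  0.064 ] 123.62719514473025 0.1289209113204321
[[0.6127 0.2201 0.008 ]
 [0.5546 0.1805 0.008 ]
 [0.418  0.3986 0.008 ]
 [0.4777 0.4354 0.008 ]] [0.5158 0.3087 0.008 ]
[[0.5493 0.1812 0.008 ]
 [0.4118 0.402  0.008 ]
 [0.4702 0.4381 0.008 ]] [0.5098 0.3097 0.008 ]
```

```bash
python3 - <<'E'
from h import *
np.set_printoptions(precision=3,suppress=True)
print(tri([[412,122],[372,147],[400,117],[335,175],[400,170]],[[462,183],[392,203],[460,178],[362,199],[414,240]]))
# tool axes deltas: plan
E
```

```text
[[ 0.5   -0.564  0.097  0.125]
 [ 0.474 -0.365  0.087  0.062]
 [ 0.522 -0.549  0.109  0.101]
 [ 0.517 -0.298 -0.001  0.018]
 [ 0.396 -0.441  0.01   0.032]]
```

```bash
cat > plan.py <<'E'
import numpy as np
def plan(start,wps):
    # start=(x,y,z,yawdeg); wps=[(x,y,z,yawdeg,nrows)]; shift uses axes before the row's turn
    cur=np.array(start[:3],float)*1000; yaw=np.radians(start[3]); out=[]
    for w in wps:
        tgt=np.array(w[:3])*1000; ty=np.radians(w[3])
        dy=(ty-yaw+np.pi)%(2*np.pi)-np.pi; n=w[4]; ty=yaw+dy
        for k in range(n):
            rem=n-k; d=(tgt-cur)/rem; a=round((ty-yaw)/rem,3)
            X=np.array([np.cos(yaw),np.sin(yaw),0]);Y=np.array([0,0,-1.]);Z=np.array([-np.sin(yaw),np.cos(yaw),0])
            v=[round(float(d@X),1),round(float(d@Y),1),round(float(d@Z),1)]
            cur=cur+v[0]*X+v[1]*Y+v[2]*Z; yaw+=a; out.append((v,-a))
    for i in range(0,len(out),8):
        o=out[i:i+8]; o+= [([0,0,0],0)]*(8-len(o))
        print("P",[x[0] for x in o]); print("T",[[0,x[1],0] for x in o])
E
python3 - <<'E'
from plan import *; from bench import manip
s=manip.sense(); p=s['tool_pos']
plan((*p,s['orientation'][2]),[(.30,-.40,.28,-140,7),(.46,-.05,.28,-98,10),(.511,.3157,.20,-57.5,11),(.511,.3157,.12,-57.5,4)])
E
```

```text
P [[-25.0, -10.2, -25.9], [-26.5, -10.2, -24.3], [-27.9, -10.2, -22.7], [-29.2, -10.2, -21.1], [-30.4, -10.2, -19.3], [-31.4, -10.2, -17.5], [-32.4, -10.2, -15.5], [-34.8, -0.0, -16.5]]
T [[0, np.float64(-0.059), 0], [0, np.float64(-0.059), 0], [0, np.float64(-0.059), 0], [0, np.float64(-0.059), 0], [0, np.float64(-0.059), 0], [0, np.float64(-0.059), 0], [0, np.float64(-0.058), 0], [0, np.float64(-0.073), 0]]
P [[-35.9, -0.0, -14.0], [-36.8, -0.0, -11.3], [-37.5, -0.0, -8.6], [-38.0, -0.0, -5.8], [-38.4, -0.0, -3.0], [-38.5, -0.0, -0.2], [-38.4, -0.0, 2.6], [-38.1, -0.0, 5.4]]
T [[0, np.float64(-0.073), 0], [0, np.float64(-0.073), 0], [0, np.float64(-0.073), 0], [0, np.float64(-0.074), 0], [0, np.float64(-0.073), 0], [0, np.float64(-0.074), 0], [0, np.float64(-0.073), 0], [0, np.float64(-0.074), 0]]
P [[-37.5, -0.0, 8.2], [-33.6, 7.3, -0.0], [-33.5, 7.3, 2.1], [-33.3, 7.3, 4.2], [-33.0, 7.3, 6.4], [-32.5, 7.3, 8.5], [-31.9, 7.2, 10.5], [-31.1, 7.3, 12.6]]
T [[0, np.float64(-0.073), 0], [0, np.float64(-0.064), 0], [0, np.float64(-0.064), 0], [0, np.float64(-0.064), 0], [0, np.float64(-0.064), 0], [0, np.float64(-0.064), 0], [0, np.float64(-0.065), 0], [0, np.float64(-0.064), 0]]
P [[-30.3, 7.2, 14.5], [-29.2, 7.3, 16.4], [-28.1, 7.2, 18.3], [-26.9, 7.3, 20.1], [-0.0, 20.0, 0.0], [-0.0, 20.0, 0.0], [-0.0, 20.0, 0.0], [-0.0, 20.0, 0.0]]
T [[0, np.float64(-0.065), 0], [0, np.float64(-0.064), 0], [0, np.float64(-0.065), 0], [0, np.float64(-0.064), 0], [0, np.float64(-0.0), 0], [0, np.float64(-0.0), 0], [0, np.float64(-0.0), 0], [0, np.float64(-0.0), 0]]
```

Call:
step_arm(delta_pos=[[-25,-10,-26],[-26.5,-10,-24.5],[-28,-10,-22.5],[-29,-10,-21],[-30.5,-10,-19.5],[-31.5,-10,-17.5],[-32.5,-10,-15.5],[-35,0,-16.5]], turn=[[0,-0.059,0],[0,-0.059,0],[0,-0.059,0],[0,-0.059,0],[0,-0.059,0],[0,-0.059,0],[0,-0.059,0],[0,-0.073,0]], fingers=[1,1,1,1,1,1,1,1], grip_force=60)

```text
clock: 0.77
tool_pos: [0.3176, -0.3646, 0.2811]
orientation: [-89.8, -0.0, -135.6]
force: [-0.1, 0.3, -0.1]
width: 1.002
```

Call:
step_arm(delta_pos=[[-36,0,-14],[-37,0,-11.5],[-37.5,0,-8.5],[-38,0,-6],[-38.5,0,-3],[-38.5,0,0],[-38.5,0,2.5],[-38,0,5.5]], turn=[[0,-0.073,0],[0,-0.073,0],[0,-0.073,0],[0,-0.073,0],[0,-0.073,0],[0,-0.073,0],[0,-0.073,0],[0,-0.074,0]], fingers=[1,1,1,1,1,1,1,1])

```text
clock: 1.43
tool_pos: [0.4447, -0.0829, 0.2793]
orientation: [-90.0, -0.0, -102.1]
force: [0.2, -0.6, -0.4]
width: 0.998
```

```bash
python3 - <<'E'
from plan import *; from bench import manip
s=manip.sense(); p=s['tool_pos']; print(p,s['orientation'],s['joint_positions'])
plan((*p,s['orientation'][2]),[(.511,.3157,.20,-57.5,13),(.511,.3157,.11,-57.5,3)])
E
```

```text
[ 0.44468927 -0.08285153  0.27934526] [-9.00047284e+01 -1.92930447e-02 -1.02063542e+02] [ 32.98413639   8.78083219 -30.91191244 110.43458231   5.11065697
  62.11866301 -12.08996832]
P [[-31.0, 6.1, -1.4], [-31.1, 6.1, 0.4], [-31.0, 6.1, 2.3], [-30.8, 6.1, 4.2], [-30.5, 6.1, 6.0], [-30.1, 6.1, 7.8], [-29.6, 6.1, 9.6], [-28.9, 6.1, 11.4]]
T [[0, np.float64(-0.06), 0], [0, np.float64(-0.06), 0], [0, np.float64(-0.06), 0], [0, np.float64(-0.06), 0], [0, np.float64(-0.06), 0], [0, np.float64(-0.06), 0], [0, np.float64(-0.06), 0], [0, np.float64(-0.06), 0]]
P [[-28.2, 6.1, 13.1], [-27.3, 6.1, 14.7], [-26.4, 6.1, 16.3], [-25.4, 6.1, 17.9], [-24.4, 6.1, 19.4], [0.0, 30.0, -0.0], [0.0, 30.0, -0.0], [0.0, 30.0, -0.0]]
T [[0, np.float64(-0.06), 0], [0, np.float64(-0.059), 0], [0, np.float64(-0.06), 0], [0, np.float64(-0.059), 0], [0, np.float64(-0.06), 0], [0, np.float64(0.0), 0], [0, np.float64(0.0), 0], [0, np.float64(0.0), 0]]
```

Call:
step_arm(delta_pos=[[-31,6,-1.5],[-31,6,0.5],[-31,6,2.5],[-31,6,4],[-30.5,6,6],[-30,6,8],[-29.5,6,9.5],[-29,6,11.5]], turn=[[0,-0.06,0],[0,-0.06,0],[0,-0.06,0],[0,-0.06,0],[0,-0.06,0],[0,-0.06,0],[0,-0.06,0],[0,-0.06,0]], fingers=[1,1,1,1,1,1,1,1])

```text
clock: 2.1
tool_pos: [0.4862, 0.1617, 0.2308]
orientation: [-90.0, -0.0, -74.6]
force: [0.5, -1.0, 0.3]
width: 0.999
```

Call:
step_arm(delta_pos=[[-28,6,13],[-27.5,6,14.5],[-26.5,6,16.5],[-25.5,6,18],[-24.5,6,19.5],[0,30,0],[0,30,0],[0,20,0]], turn=[[0,-0.06,0],[0,-0.06,0],[0,-0.06,0],[0,-0.06,0],[0,-0.06,0],[0,0,0],[0,0,0],[0,0,0]], fingers=[1,1,1,1,1,1,1,1])

```text
clock: 2.77
tool_pos: [0.5109, 0.3137, 0.1183]
orientation: [-90.2, 0.0, -57.5]
force: [0.0, -1.0, -0.2]
width: 0.999
```

```bash
python3 - <<'E'
from plan import *; from bench import manip; import cv2
s=manip.sense(); p=s['tool_pos']; print(p,s['orientation'],s['joint_positions'],s['joint_vel'])
a=manip.camera("scene")[180:340,80:260]; b=manip.camera("top")[130:270,80:240]
cv2.imwrite("pics/ap.png",np.hstack([cv2.resize(a,(420,373),interpolation=2),cv2.resize(b,(380,373),interpolation=2)]))
plan((*p,s['orientation'][2]),[(.511,.3157,.034,-57.5,8)])
E
```

```text
[0.51091657 0.31368049 0.11833076] [-9.01859320e+01  3.99135941e-03 -5.75027531e+01] [ -7.70903113  38.33432016 -39.85235021  98.24701003  29.20299411
  54.44940774 -26.50957162] [ -6.17414172  15.95656569  10.24281354   8.5475836   13.51351917
 -21.92802565 -10.00942445]
P [[-0.2, 10.5, 0.1], [-0.2, 10.5, 0.2], [-0.2, 10.6, 0.1], [-0.2, 10.5, 0.2], [-0.2, 10.6, 0.1], [-0.2, 10.5, 0.2], [-0.2, 10.6, 0.1], [-0.3, 10.5, 0.2]]
T [[0, np.float64(-0.0), 0], [0, np.float64(-0.0), 0], [0, np.float64(-0.0), 0], [0, np.float64(-0.0), 0], [0, np.float64(-0.0), 0], [0, np.float64(-0.0), 0], [0, np.float64(-0.0), 0], [0, np.float64(-0.0), 0]]
```

View pics/ap.png

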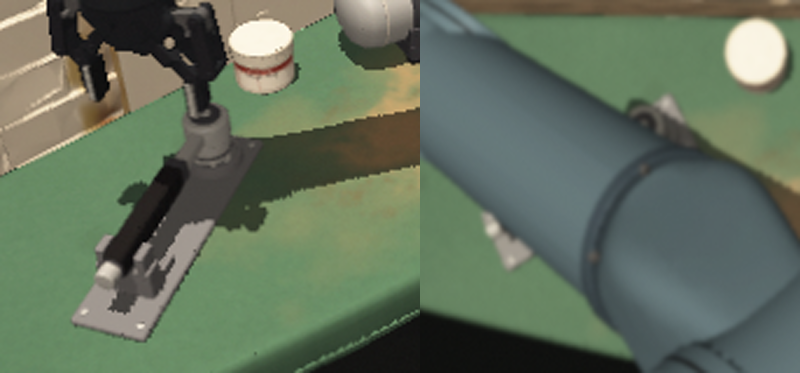

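Call:
step_arm(delta_pos=[[0,10,0],[0,12,0],[0,12,0],[0,12,0],[0,12,0],[0,10,0],[0,0,0],[0,0,0]], turn=[[0,0,0],[0,0,0],[0,0,0],[0,0,0],[0,0,0],[0,0,0],[0,0,0],[0,0,0]], fingers=[1,1,1,1,1,1,1,1])

```text
clock: 3.53
tool_pos: [0.5118, 0.3139, 0.0527]
orientation: [-90.1, 0.0, -57.6]
force: [-0.1, -0.1, 0.5]
width: 1.001
```

```bash
python3 - <<'E'
from plan import *; from bench import manip; import cv2
s=manip.sense(); print(s['tool_pos'],s['orientation'],s['force'])
a=manip.camera("scene")[200:320,100:235]
cv2.imwrite("pics/ap2.png",cv2.resize(a,(675,600),interpolation=2))
E
```

```text
[0.51183106 0.31389309 0.05270246] [-9.00729375e+01  5.50502452e-03 -5.75573920e+01] [-0.05347811 -0.08025064  0.53590013]
```

View pics/ap2.png

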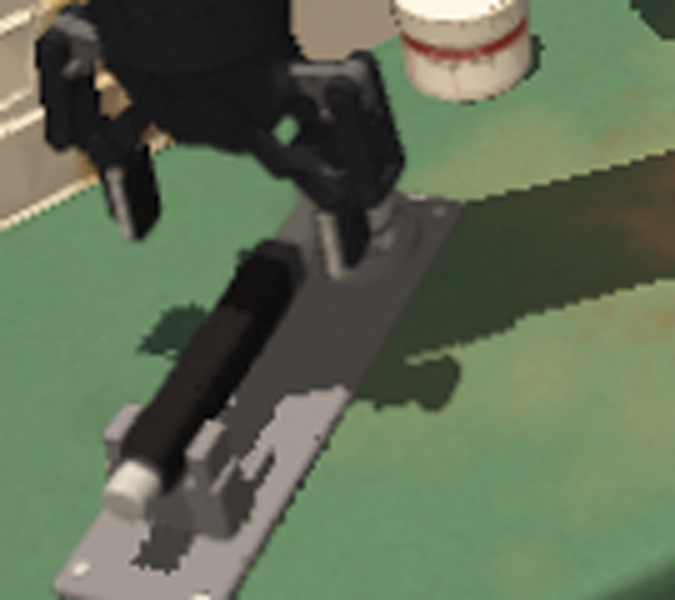

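Call:
step_arm(delta_pos=[[0,6,0],[0,6,0],[0,6.5,0],[0,0,0],[0,0,0],[0,0,0],[0,0,0],[0,0,0]], turn=[[0,0,0],[0,0,0],[0,0,0],[0,0,0],[0,0,0],[0,0,0],[0,0,0],[0,0,0]], fingers=[1,1,1,0.8,0.6,0.45,0.4,0.35], grip_force=40)

```text
clock: 4.25
tool_pos: [0.5124, 0.3143, 0.0352]
orientation: [-90.0, 0.0, -57.6]
force: [0.5, -0.1, 0.5]
width: 0.356
```

Call:
step_arm(delta_pos=[[0,0,0],[0,0,0],[0,0,0],[0,0,0],[0,0,0],[0,0,0],[0,0,0],[0,0,0]], turn=[[0,0,0],[0,0,0],[0,0,0],[0,0,0],[0,0,0],[0,0,0],[0,0,0],[0,0,0]], fingers=[0.3,0.25,0.2,0.15,0.1,0.1,0.05,0], grip_force=40)

```text
clock: 4.92
tool_pos: [0.5128, 0.3144, 0.0353]
orientation: [-89.9, -0.0, -57.6]
force: [0.7, 0.1, 5.4]
width: 0.219
```

```bash
python3 - <<'E'
from plan import *; from bench import manip; import cv2
s=manip.sense(); print(s['tool_pos'],s['orientation'],s['force'],s['ft_torque'],s['width'],s['clock'])
a=manip.camera("scene")[200:320,100:235]
cv2.imwrite("pics/gr.png",cv2.resize(a,(675,600),interpolation=2))
E
```

```text
[0.5127518  0.31437277 0.03533145] [-8.99392278e+01 -1.79000674e-03 -5.75779039e+01] [0.74574151 0.13921282 5.35613656] [ 0.0028167  -0.10214562 -0.15158263] 0.21890978392141758 4.9167
```

View pics/gr.png

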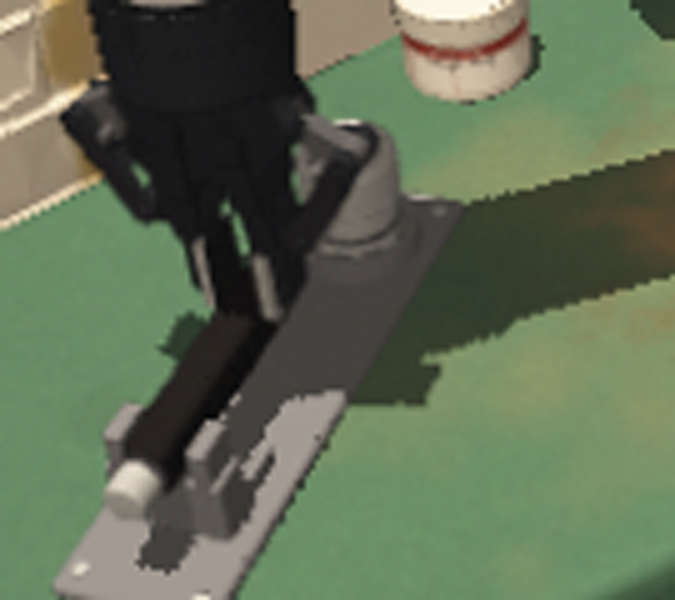

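Call:
step_arm(delta_pos=[[0,0,0],[0,0,0],[0,-2,0],[0,-3,0],[0,-5,0],[0,-8,0],[0,-12,0],[0,-15,0]], turn=[[0,0,0],[0,0,0],[0,0,0],[0,0,0],[0,0,0],[0,0,0],[0,0,0],[0,0,0]], fingers=[0,0,0,0,0,0,0,0], grip_force=90)

```text
clock: 5.63
tool_pos: [0.5117, 0.3137, 0.0804]
orientation: [-90.1, 0.0, -57.6]
force: [0.6, -0.7, -4.1]
width: 0.193
```

Call:
step_arm(delta_pos=[[0,-20,0],[0,-25,0],[0,-25,0],[0,-25,0],[0,-22,0],[0,-15,0],[0,-5,0],[0,0,0]], turn=[[0,0,0],[0,0,0],[0,0,0],[0,0,0],[0,0,0],[0,0,0],[0,0,0],[0,0,0]], fingers=[0,0,0,0,0,0,0,0])

```text
clock: 6.3
tool_pos: [0.5128, 0.3148, 0.2192]
orientation: [-89.8, -0.0, -57.6]
force: [0.1, 0.3, -4.4]
width: 0.197
```

```bash
python3 - <<'E'
from plan import *; from bench import manip; import cv2
s=manip.sense(); print(s['tool_pos'],s['orientation'],s['force'],s['ft_torque'],s['width'],s['clock'])
a=manip.camera("scene")[120:300,80:280]
cv2.imwrite("pics/lift.png",cv2.resize(a,(667,600),interpolation=2))
p=s['tool_pos']
# wrench target: handle at 138deg -> tool yaw -42; grip offset .093
th=np.radians(138); g=np.array([.602,-.0231])+.093*np.array([np.cos(th),np.sin(th)]); print(g)
plan((*p,s['orientation'][2]),[(*g,.217,-42,10)])
E
```

```text
[0.5128496  0.31477897 0.21917718] [-8.98042975e+01 -1.17960331e-02 -5.75602253e+01] [ 0.14330492  0.29503725 -4.44480656] [ 0.03331614  0.04381076 -0.01131936] 0.19747452550937597 6.3
[0.53288753 0.03912915]
P [[24.3, 0.2, -13.1], [24.0, 0.2, -13.7], [23.6, 0.2, -14.4], [23.2, 0.2, -15.0], [22.8, 0.2, -15.7], [22.4, 0.2, -16.3], [21.9, 0.2, -16.8], [21.4, 0.3, -17.4]]
T [[0, np.float64(-0.027), 0], [0, np.float64(-0.027), 0], [0, np.float64(-0.027), 0], [0, np.float64(-0.027), 0], [0, np.float64(-0.027), 0], [0, np.float64(-0.027), 0], [0, np.float64(-0.027), 0], [0, np.float64(-0.028), 0]]
P [[20.9, 0.2, -18.0], [20.5, 0.3, -18.6], [0, 0, 0], [0, 0, 0], [0, 0, 0], [0, 0, 0], [0, 0, 0], [0, 0, 0]]
T [[0, np.float64(-0.027), 0], [0, np.float64(-0.028), 0], [0, 0, 0], [0, 0, 0], [0, 0, 0], [0, 0, 0], [0, 0, 0], [0, 0, 0]]
```

View pics/lift.png

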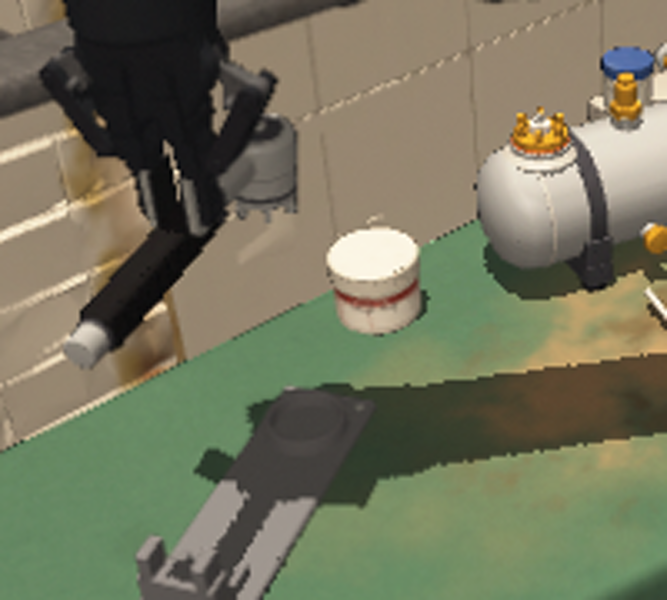

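Call:
step_arm(delta_pos=[[16,0,-9],[24,0,-13.5],[26,0,-15.5],[26,0,-16.5],[26,0,-17.5],[25.5,0,-18.5],[25,0,-19.5],[24,0,-20]], turn=[[0,-0.018,0],[0,-0.027,0],[0,-0.03,0],[0,-0.03,0],[0,-0.03,0],[0,-0.03,0],[0,-0.03,0],[0,-0.03,0]], fingers=[0,0,0,0,0,0,0,0])

```text
clock: 7.02
tool_pos: [0.5276, 0.0799, 0.2156]
orientation: [-90.1, 0.1, -44.6]
force: [0.6, 0.3, -3.6]
width: 0.197
```

```bash
python3 - <<'E'
from plan import *; from bench import manip
s=manip.sense(); print(s['tool_pos'],s['orientation'],s['force'],s['joint_vel'])
plan((*s['tool_pos'],s['orientation'][2]),[(.5329,.0391,.217,-42,5)])
E
```

```text
[0.52764257 0.07994959 0.21559011] [-9.01190961e+01  8.13235832e-02 -4.45820369e+01] [ 0.56136172  0.31076579 -3.6002236 ] [43.35782174 -3.63171698 -2.42387412  5.41056948 -1.44651757 -2.36668128
 60.0449733 ]
P [[6.5, -0.3, -5.1], [6.4, -0.3, -5.1], [6.4, -0.3, -5.2], [6.4, -0.3, -5.3], [6.3, -0.2, -5.3], [0, 0, 0], [0, 0, 0], [0, 0, 0]]
T [[0, np.float64(-0.009), 0], [0, np.float64(-0.009), 0], [0, np.float64(-0.009), 0], [0, np.float64(-0.009), 0], [0, np.float64(-0.009), 0], [0, 0, 0], [0, 0, 0], [0, 0, 0]]
```

Call:
step_arm(delta_pos=[[10,0,-8],[6,0,-5],[3,0,-3],[1,0,-1],[0,0,0],[0,0,0],[0,0,0],[0,0,0]], turn=[[0,-0.01,0],[0,-0.005,0],[0,0,0],[0,0,0],[0,0,0],[0,0,0],[0,0,0],[0,0,0]], fingers=[0,0,0,0,0,0,0,0])

```text
clock: 7.68
tool_pos: [0.5311, 0.0568, 0.217]
orientation: [-90.0, 0.0, -43.7]
force: [0.4, -0.0, -3.3]
width: 0.196
```

```bash
python3 - <<'E'
from plan import *; from bench import manip; import cv2
s=manip.sense(); print(s['tool_pos'],s['orientation'],s['force'],s['ft_torque'],s['clock'],s['joint_positions'])
S=manip.camera("scene"); T=manip.camera("top"); cv2.imwrite("pics/s1.png",S); cv2.imwrite("pics/t1.png",T)
cv2.imwrite("pics/ov1.png",np.hstack([cv2.resize(S[90:200,190:300],(400,400),interpolation=2),cv2.resize(T[120:210,220:310],(400,400),interpolation=2)]))
E
```

```text
[0.53109814 0.05684406 0.21695211] [-8.99839275e+01  7.77416329e-03 -4.37260057e+01] [ 0.408673   -0.01789177 -3.34133827] [ 0.03722685 -0.01875135 -0.00232338] 7.6833 [ 25.37092212  25.86092921 -46.94333673 103.29715103  21.53122099
  60.1996837   16.63265598]
```

View pics/ov1.png

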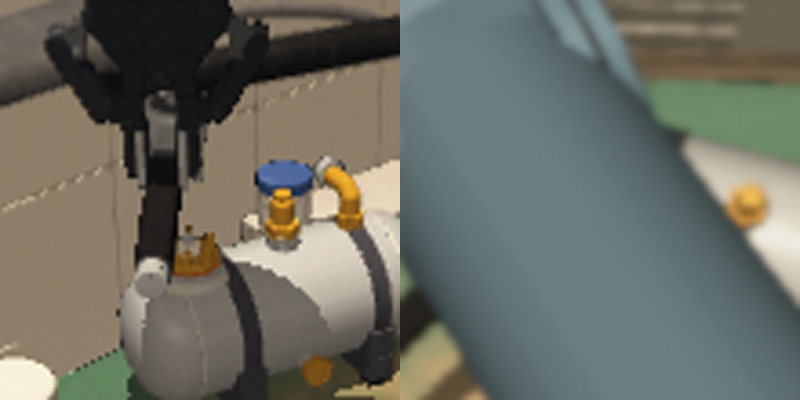

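```bash
python3 - <<'E'
from plan import *; from bench import manip
s=manip.sense()
plan((*s['tool_pos'],s['orientation'][2]),[(.602,.070,.217,-90,8)])
E
```

```text
P [[5.2, -0.0, 7.4], [4.5, -0.0, 7.8], [3.6, -0.0, 8.3], [2.8, -0.0, 8.6], [1.9, -0.0, 8.8], [1.0, -0.0, 8.9], [0.1, -0.0, 9.0], [-0.8, -0.1, 9.0]]
T [[0, np.float64(0.101), 0], [0, np.float64(0.101), 0], [0, np.float64(0.101), 0], [0, np.float64(0.101), 0], [0, np.float64(0.101), 0], [0, np.float64(0.101), 0], [0, np.float64(0.1), 0], [0, np.float64(0.101), 0]]
```

Call:
step_arm(delta_pos=[[5,0,7.5],[4.5,0,8],[3.5,0,8.5],[3,0,8.5],[2,0,9],[1,0,9],[0,0,9],[-1,0,9]], turn=[[0,0.101,0],[0,0.101,0],[0,0.101,0],[0,0.101,0],[0,0.101,0],[0,0.101,0],[0,0.1,0],[0,0.1,0]], fingers=[0,0,0,0,0,0,0,0])

```text
clock: 8.45
tool_pos: [0.6029, 0.0703, 0.2168]
orientation: [-90.0, 0.0, -90.3]
force: [0.2, -0.5, -3.1]
width: 0.194
```

Call:
step_arm(delta_pos=[[0,0,0],[0,0,0],[0,0,0],[0,0,0],[0,0,0],[0,0,0],[0,0,0],[0,0,0]], turn=[[0,0,0],[0,0,0],[0,0,0],[0,0,0],[0,0,0],[0,0,0],[0,0,0],[0,0,0]], fingers=[0,0,0,0,0,0,0,0])

```text
clock: 9.12
tool_pos: [0.6025, 0.0698, 0.2169]
orientation: [-90.0, -0.0, -90.0]
force: [-0.4, 0.3, -3.9]
width: 0.201
```

```bash
python3 - <<'E'
from plan import *; from bench import manip; import cv2
s=manip.sense(); print(s['tool_pos'],s['orientation'],s['force'],s['ft_torque'],s['clock'],s['joint_positions'])
S=manip.camera("scene"); cv2.imwrite("pics/s2.png",S)
cv2.imwrite("pics/ov2.png",cv2.resize(S[100:180,190:290],(750,600),interpolation=2))
E
```

```text
[0.60246959 0.0698277  0.21693792] [-8.99970299e+01 -3.13698365e-03 -8.99895792e+01] [-0.36245231  0.30692242 -3.93481416] [0.08871711 0.02974816 0.07004108] 9.1167 [ 13.72549685  30.0867782  -34.47210063  93.08741813  18.63297836
  62.6577218  -25.77975429]
```

View pics/ov2.png

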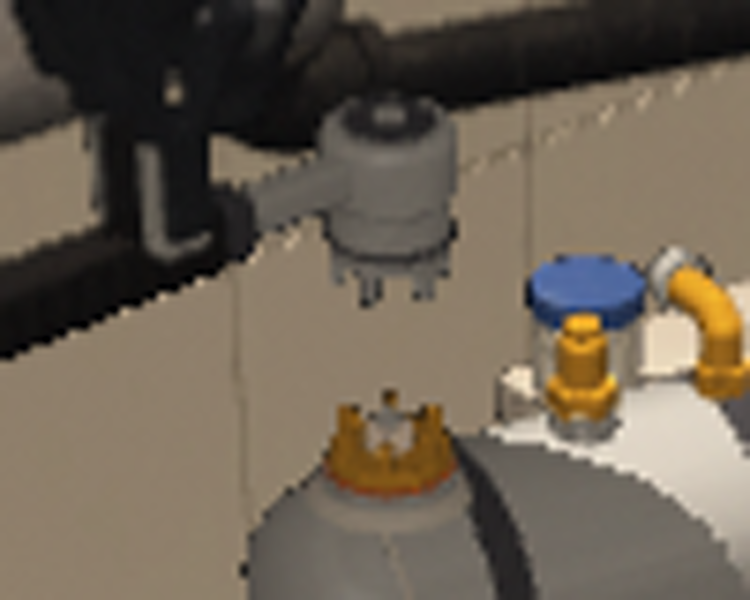

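```bash
python3 - <<'E'
from h import *
np.set_printoptions(precision=4,suppress=True)
S=cv2.imread("pics/s2.png"); cv2.imwrite("pics/hd2.png",np.hstack([cv2.resize(S[108:145,228:256],(454,600),interpolation=cv2.INTER_CUBIC)]))
u=lambda x,y:[(x+.5)/7.5-.5+190,(y+.5)/7.5-.5+100]
for z in(.2476,.2496): print(plane("scene",[u(390,118)],z))
# predicted pixel of ideal head centre
for P in([.6017,-.0233,.2496],[.6017,-.0233,.2196],[.6017,-.0233,.1896]):
    p=proj("scene",P)[0]; print(p,(p+.5-[190,100])*7.5-.5)
E
```

```text
[[ 0.5999 -0.0268  0.2476]]
[[ 0.5965 -0.024   0.2496]]
[239.9276 114.7354] [377.7068 113.7655]
[240.3242 126.0925] [380.6815 198.9434]
[240.7106 137.1155] [383.5795 281.6166]
```

View pics/hd2.png

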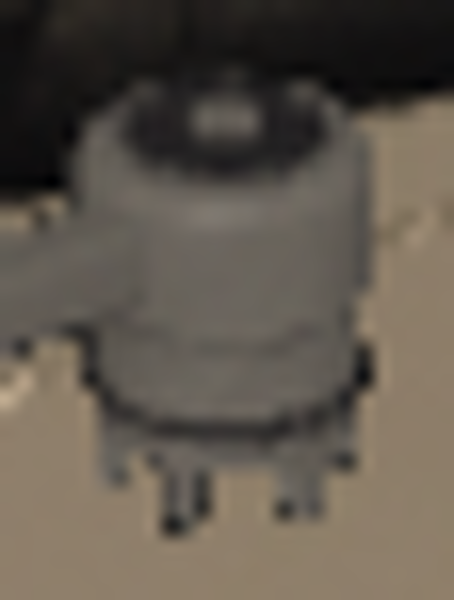

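```bash
python3 - <<'E'
from plan import *; from bench import manip
s=manip.sense()
plan((*s['tool_pos'],s['orientation'][2]),[(.5323,.0406,.200,-40.5,8)])
E
```

```text
P [[3.7, 2.1, -8.8], [2.7, 2.1, -9.1], [1.7, 2.1, -9.3], [0.7, 2.1, -9.5], [-0.4, 2.1, -9.5], [-1.4, 2.1, -9.4], [-2.4, 2.2, -9.2], [-3.3, 2.1, -8.9]]
T [[0, np.float64(-0.108), 0], [0, np.float64(-0.108), 0], [0, np.float64(-0.108), 0], [0, np.float64(-0.108), 0], [0, np.float64(-0.108), 0], [0, np.float64(-0.108), 0], [0, np.float64(-0.108), 0], [0, np.float64(-0.108), 0]]
```

Call:
step_arm(delta_pos=[[3.5,2,-9],[2.5,2,-9],[1.5,2,-9.5],[0.5,2,-9.5],[-0.5,2,-9.5],[-1.5,2,-9.5],[-2.5,2,-9],[-3.5,2,-9]], turn=[[0,-0.108,0],[0,-0.108,0],[0,-0.108,0],[0,-0.108,0],[0,-0.108,0],[0,-0.108,0],[0,-0.108,0],[0,-0.108,0]], fingers=[0,0,0,0,0,0,0,0])

```text
clock: 9.83
tool_pos: [0.5313, 0.0416, 0.2009]
orientation: [-90.0, -0.0, -40.2]
force: [0.2, 0.0, -3.2]
width: 0.194
```

Call:
step_arm(delta_pos=[[0,5,0],[0,5,0],[0,5,0],[0,5,0],[0,3,0],[0,0,0],[0,0,0],[0,0,0]], turn=[[0,0,0],[0,0,0],[0,0,0],[0,0,0],[0,0,0],[0,0,0],[0,0,0],[0,0,0]], fingers=[0,0,0,0,0,0,0,0])

```text
clock: 10.5
tool_pos: [0.5319, 0.0421, 0.178]
orientation: [-90.0, -0.0, -40.5]
force: [-0.0, 0.3, -4.0]
width: 0.194
```

```bash
python3 - <<'E'
from plan import *; from bench import manip; import cv2
s=manip.sense(); print(s['tool_pos'],s['orientation'],s['force'],s['ft_torque'],s['clock'],s['joint_positions'])
S=manip.camera("scene"); cv2.imwrite("pics/s3.png",S)
cv2.imwrite("pics/ov3.png",cv2.resize(S[110:180,200:287],(745,600),interpolation=2))
plan((*s['tool_pos'],s['orientation'][2]),[(.5323,.0406,s['tool_pos'][2],-40.5,1)])
E
```

```text
[0.53191682 0.04209383 0.17802518] [-8.99809362e+01 -6.77482157e-03 -4.04983581e+01] [-0.04174246  0.34631447 -4.00765402] [0.00754761 0.01037926 0.05796446] 10.5 [ 25.95626871  28.73614768 -46.00767708 105.55166679  24.60802674
  56.14555319  18.90463589]
P [[1.3, 0.0, -0.9], [0, 0, 0], [0, 0, 0], [0, 0, 0], [0, 0, 0], [0, 0, 0], [0, 0, 0], [0, 0, 0]]
T [[0, np.float64(0.0), 0], [0, 0, 0], [0, 0, 0], [0, 0, 0], [0, 0, 0], [0, 0, 0], [0, 0, 0], [0, 0, 0]]
```

View pics/ov3.png

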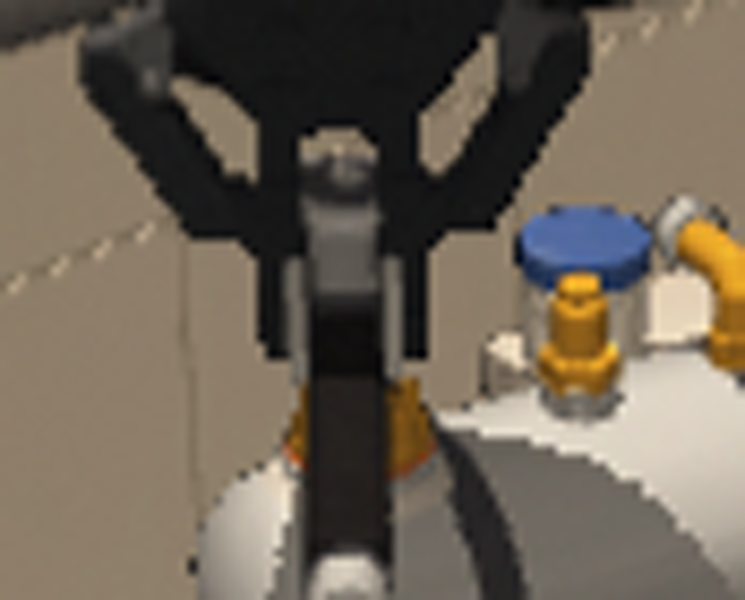

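Call:
step_arm(delta_pos=[[1.3,0,-0.9],[0,2,0],[0,2,0],[0,2,0],[0,2,0],[0,1,0],[0,1,0],[0,1,0]], turn=[[0,0,0],[0,0,0],[0,0,0],[0,0,0],[0,0,0],[0,0,0],[0,0,0],[0,0,0]], fingers=[0,0,0,0,0,0,0,0])

```text
clock: 11.22
tool_pos: [0.532, 0.0403, 0.1667]
orientation: [-90.0, 0.0, -40.5]
force: [-0.0, 0.2, -4.2]
width: 0.195
```

Call:
step_arm(delta_pos=[[0,1,0],[0,1,0],[0,0.5,0],[0,0.5,0],[0,0.5,0],[0,0,0],[0,0,0],[0,0,0]], turn=[[0,0,0],[0,0,0],[0,0,0],[0,0,0],[0,0,0],[0,0,0],[0,0,0],[0,0,0]], fingers=[0,0,0,0,0,0,0,0])

```text
clock: 11.88
tool_pos: [0.5321, 0.0403, 0.1635]
orientation: [-90.0, -0.0, -40.5]
force: [-1.2, 0.9, -2.4]
width: 0.195
```

```bash
python3 - <<'E'
from plan import *; from bench import manip; import cv2
s=manip.sense(); print(s['tool_pos'],s['orientation'],s['force'],s['ft_torque'],s['clock'])
E
```

```text
[0.53210906 0.04034872 0.1634604 ] [-8.99942919e+01 -4.03289154e-03 -4.04924904e+01] [-1.17824701  0.93686414 -2.37445579] [ 0.07045722  0.04002538 -0.02728029] 11.8833
```

Call:
step_arm(delta_pos=[[0,0.5,0],[0,0.5,0],[0,0.5,0],[0,0,0],[0,0,0],[0,0,0],[0,0,0],[0,0,0]], turn=[[0,0,0],[0,0,0],[0,0,0],[0,0,0],[0,0,0],[0,0,0],[0,0,0],[0,0,0]], fingers=[0,0,0,0,0,0,0,0])

```text
clock: 12.55
tool_pos: [0.532, 0.0402, 0.1618]
orientation: [-90.0, 0.0, -40.5]
force: [-0.9, -0.5, -3.6]
width: 0.196
```

```bash
python3 - <<'E'
from plan import *; from bench import manip; import cv2
s=manip.sense(); print(s['tool_pos'],s['orientation'],s['force'],s['ft_torque'],s['clock'])
E
```

```text
[0.53200065 0.04022488 0.16184342] [-9.00095037e+01  4.08339855e-03 -4.04990133e+01] [-0.85255518 -0.45470983 -3.58625709] [-0.11032941  0.22963075 -0.12807879] 12.55
```

Call:
step_arm(delta_pos=[[0,0.6,0],[0,0.6,0],[0,0.6,0],[0,0.6,0],[0,0.6,0],[0,0,0],[0,0,0],[0,0,0]], turn=[[0,0,0],[0,0,0],[0,0,0],[0,0,0],[0,0,0],[0,0,0],[0,0,0],[0,0,0]], fingers=[0,0,0,0,0,0,0,0])

```text
clock: 13.22
tool_pos: [0.5321, 0.0402, 0.1589]
orientation: [-90.0, -0.0, -40.5]
force: [0.2, -1.5, -4.2]
width: 0.198
```

```bash
python3 - <<'E'
from plan import *; from bench import manip; import cv2
s=manip.sense(); print(s['tool_pos'],s['orientation'],s['force'],s['ft_torque'],s['clock'])
E
```

```text
[0.53210967 0.04018809 0.15887821] [-9.00019803e+01 -4.35358812e-03 -4.05028434e+01] [ 0.17101173 -1.46417374 -4.17744327] [-0.15840143  0.12491658 -0.0851156 ] 13.2167
```

Call:
step_arm(delta_pos=[[0,0.6,0],[0,0.6,0],[0,0.6,0],[0,0.6,0],[0,0.4,0],[0,0,0],[0,0,0],[0,0,0]], turn=[[0,0,0],[0,0,0],[0,0,0],[0,0,0],[0,0,0],[0,0,0],[0,0,0],[0,0,0]], fingers=[0,0,0,0,0,0,0,0])

```text
clock: 13.88
tool_pos: [0.5321, 0.0403, 0.1561]
orientation: [-90.0, 0.0, -40.5]
force: [-0.5, -0.7, -3.9]
width: 0.194
```

```bash
python3 - <<'E'
from plan import *; from bench import manip; import cv2
s=manip.sense(); print(s['tool_pos'],s['orientation'],s['force'],s['ft_torque'],s['clock'])
E
```

```text
[0.53206394 0.04027523 0.15607098] [-9.00032437e+01  9.78471149e-05 -4.04921471e+01] [-0.47314997 -0.7038959  -3.9135588 ] [-0.21780185  0.17529223 -0.09734822] 13.8833
```

Call:
step_arm(delta_pos=[[0,0.3,0],[0,0.3,0],[0,0.3,0],[0,0.3,0],[0,0,0],[0,0,0],[0,0,0],[0,0,0]], turn=[[0,0,0],[0,0,0],[0,0,0],[0,0,0],[0,0,0],[0,0,0],[0,0,0],[0,0,0]], fingers=[0,0,0,0,0,0,0,0])

```text
clock: 14.55
tool_pos: [0.532, 0.0404, 0.1549]
orientation: [-90.0, 0.0, -40.5]
force: [-2.2, -0.2, -2.2]
width: 0.197
```

```bash
python3 - <<'E'
from plan import *; from bench import manip; import cv2
s=manip.sense(); print(s['tool_pos'],s['orientation'],s['force'],s['ft_torque'],s['clock'])
E
```

```text
[0.53198262 0.04043544 0.15489755] [-8.99990125e+01  9.27170592e-03 -4.04873862e+01] [-2.18295663 -0.15868834 -2.23965679] [-0.05737247  0.35850255 -0.13049033] 14.55
```

Call:
step_arm(delta_pos=[[0,0.3,0],[0,0.3,0],[0,0,0],[0,0,0],[0,0,0],[0,0,0],[0,0,0],[0,0,0]], turn=[[0,0,0],[0,0,0],[0,0,0],[0,0,0],[0,0,0],[0,0,0],[0,0,0],[0,0,0]], fingers=[0,0,0,0,0,0,0,0])

```text
clock: 15.22
tool_pos: [0.532, 0.0404, 0.1543]
orientation: [-90.0, 0.0, -40.5]
force: [-1.6, 0.7, -1.0]
width: 0.194
```

```bash
python3 - <<'E'
from plan import *; from bench import manip; import cv2
s=manip.sense(); print(s['tool_pos'],s['orientation'],s['force'],s['ft_torque'],s['clock'])
S=manip.camera("scene"); cv2.imwrite("pics/s4.png",S)
cv2.imwrite("pics/ov4.png",cv2.resize(S[110:180,200:287],(745,600),interpolation=2))
E
```

```text
[0.53204942 0.04035197 0.15428996] [-8.99969850e+01  3.42304360e-03 -4.04918127e+01] [-1.57642747  0.68119716 -1.01739203] [ 0.0534672   0.38525028 -0.10935346] 15.2167
```

View pics/ov4.png

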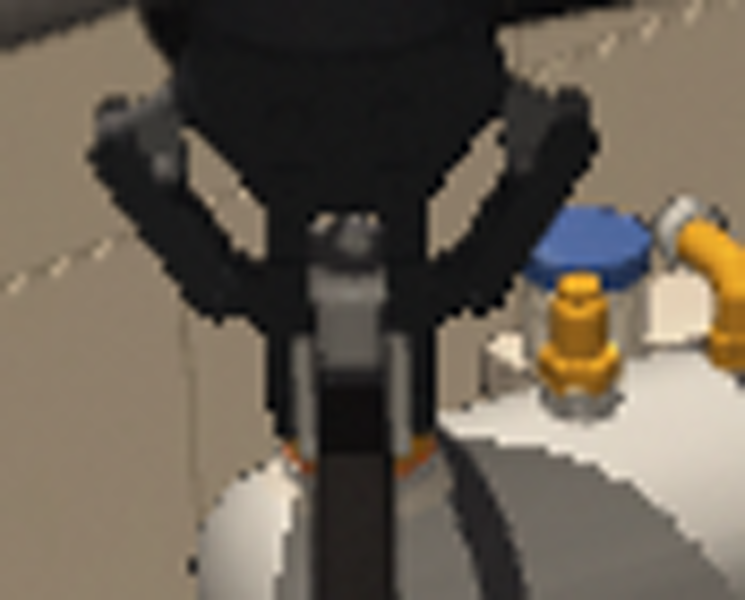

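```bash
cat > m.py <<'E'
import numpy as np
from bench import manip
def rep():
    s=manip.sense(); y=np.radians(s['orientation'][2]); X=np.array([np.cos(y),np.sin(y)]);Z=np.array([-np.sin(y),np.cos(y)])
    F=s['force'][:2]; p=-.0943*X+.0035*Z
    M=s['ft_torque'][2]+p[0]*F[1]-p[1]*F[0]
    c=s['tool_pos'][:2]-p
    print("t",s['clock'],"yaw %.2f"%s['orientation'][2],"z %.4f"%s['tool_pos'][2],"axis",c.round(4),"F",s['force'].round(1),"Fx,Fz tool %.1f %.1f"%(F@X,F@Z),"Mt",s['ft_torque'].round(2),"M %.2f"%M)
if __name__=="__main__": rep()
E
python3 m.py
```

```text
t 15.2667 yaw -40.49 z 0.1543 axis [ 0.6015 -0.0235] F [-2.8  1.3 -1.2] Fx,Fz tool -3.0 -0.8 Mt [ 0.05  0.4  -0.07] M 0.02
```

Call:
step_arm(delta_pos=[[0.1,0,2.8],[0.1,0,2.8],[0.1,0,2.8],[0.1,0,2.8],[0.2,0,2.8],[0.1,0,2.8],[0.2,0,2.8],[0,0,0]], turn=[[0,0.03,0],[0,0.03,0],[0,0.03,0],[0,0.03,0],[0,0.03,0],[0,0.03,0],[0,0.03,0],[0,0,0]], fingers=[0,0,0,0,0,0,0,0])

```text
clock: 15.93
tool_pos: [0.546, 0.0538, 0.1541]
orientation: [-90.1, 0.1, -52.6]
force: [-5.7, 2.2, 0.4]
width: 0.192
```

```bash
python3 m.py
```

```text
t 15.9333 yaw -52.56 z 0.1541 axis [ 0.6006 -0.0232] F [-5.7  2.2  0.4] Fx,Fz tool -5.2 -3.2 Mt [ 0.1   1.13 -0.19] M 0.13
```

Call:
step_arm(delta_pos=[[-0.2,0,1.9],[-0.2,0,1.9],[-0.1,0,1.9],[-0.1,0,1.9],[0,0,1.9],[0.1,0,0],[0,0,0],[0,0,0]], turn=[[0,0.02,0],[0,0.02,0],[0,0.02,0],[0,0.02,0],[0,0.02,0],[0,0,0],[0,0,0],[0,0,0]], fingers=[0,0,0,0,0,0,0,0])

```text
clock: 16.6
tool_pos: [0.5522, 0.0588, 0.1537]
orientation: [-90.2, 0.0, -58.1]
force: [-6.6, 0.2, 0.8]
width: 0.198
```

```bash
python3 m.py
```

```text
t 16.6 yaw -58.14 z 0.1537 axis [ 0.599  -0.0231] F [-6.6  0.2  0.8] Fx,Fz tool -3.7 -5.5 Mt [-0.18  1.5   0.18] M 0.71
```

Call:
step_arm(delta_pos=[[0,0,1.9],[0.1,0,1.9],[0,0,1.9],[0.1,0,1.9],[0,0,1.9],[0.1,0,1.9],[0,0,0],[0,0,0]], turn=[[0,0.02,0],[0,0.02,0],[0,0.02,0],[0,0.02,0],[0,0.02,0],[0,0.02,0],[0,0,0],[0,0,0]], fingers=[0,0,0,0,0,0,0,0])

```text
clock: 17.27
tool_pos: [0.5623, 0.0646, 0.1537]
orientation: [-90.2, 0.0, -65.0]
force: [-6.5, 1.2, 0.7]
width: 0.196
```

```bash
python3 m.py
```

```text
t 17.2667 yaw -64.99 z 0.1537 axis [ 0.599  -0.0224] F [-6.5  1.2  0.7] Fx,Fz tool -3.9 -5.4 Mt [-0.01  1.61  0.15] M 0.67
```

Call:
step_arm(delta_pos=[[-0.3,0,1.9],[-0.2,0,1.9],[-0.1,0,1.9],[0,0,1.9],[0,0,1.9],[0.1,0,1.9],[0,0,0],[0,0,0]], turn=[[0,0.02,0],[0,0.02,0],[0,0.02,0],[0,0.02,0],[0,0.02,0],[0,0.02,0],[0,0,0],[0,0,0]], fingers=[0,0,0,0,0,0,0,0])

```text
clock: 17.93
tool_pos: [0.5729, 0.069, 0.1537]
orientation: [-90.2, 0.0, -71.9]
force: [-5.7, 0.5, 0.3]
width: 0.193
```

```bash
python3 m.py
```

```text
t 17.9333 yaw -71.88 z 0.1537 axis [ 0.5989 -0.0217] F [-5.7  0.5  0.3] Fx,Fz tool -2.2 -5.3 Mt [-0.09  1.47  0.19] M 0.69
```

Call:
step_arm(delta_pos=[[0,0,1.4],[0,0,1.4],[0,0,1.4],[0.1,0,1.4],[0,0,1.4],[0,0,1.4],[0,0,0],[0,0,0]], turn=[[0,0.015,0],[0,0.015,0],[0,0.015,0],[0,0.015,0],[0,0.015,0],[0,0.015,0],[0,0,0],[0,0,0]], fingers=[0,0,0,0,0,0,0,0])

```text
clock: 18.6
tool_pos: [0.5811, 0.0715, 0.1537]
orientation: [-90.2, 0.0, -77.0]
force: [-6.0, 1.1, -0.8]
width: 0.194
```

```bash
python3 m.py
```

```text
t 18.6 yaw -77.02 z 0.1537 axis [ 0.5989 -0.0212] F [-6.   1.1 -0.8] Fx,Fz tool -2.4 -5.6 Mt [-0.02  1.4   0.25] M 0.78
```

Call:
step_arm(delta_pos=[[0,0,1.4],[0,0,1.4],[0,0,1.4],[0,0,1.4],[0,0,1.4],[0,0,0],[0,0,0],[0,0,0]], turn=[[0,0.015,0],[0,0.015,0],[0,0.015,0],[0,0.015,0],[0,0.015,0],[0,0,0],[0,0,0],[0,0,0]], fingers=[0,0,0,0,0,0,0,0])

```text
clock: 19.27
tool_pos: [0.5881, 0.073, 0.1538]
orientation: [-90.2, 0.0, -81.3]
force: [-5.5, 1.0, 0.1]
width: 0.196
```

```bash
python3 m.py
```

```text
t 19.2667 yaw -81.31 z 0.1538 axis [ 0.5989 -0.0208] F [-5.5  1.   0.1] Fx,Fz tool -1.8 -5.3 Mt [0.09 1.37 0.26] M 0.77
```

Call:
step_arm(delta_pos=[[0,0,1.4],[0,0,1.4],[0,0,1.4],[0,0,1.4],[0,0,1.4],[0,0,0],[0,0,0],[0,0,0]], turn=[[0,0.015,0],[0,0.015,0],[0,0.015,0],[0,0.015,0],[0,0.015,0],[0,0,0],[0,0,0],[0,0,0]], fingers=[0,0,0,0,0,0,0,0])

```text
clock: 19.93
tool_pos: [0.5946, 0.0739, 0.1537]
orientation: [-90.2, -0.0, -85.6]
force: [-5.8, 1.3, -0.0]
width: 0.195
```

```bash
python3 m.py
```

```text
t 19.9333 yaw -85.56 z 0.1537 axis [ 0.5984 -0.0204] F [-5.8  1.3 -0. ] Fx,Fz tool -1.7 -5.7 Mt [0.12 1.55 0.54] M 1.08
```

Call:
step_arm(delta_pos=[[0,0,1.0],[0,0,1.0],[0,0,1.0],[0,0,0],[0,0,0],[0,0,0],[0,0,0],[0,0,0]], turn=[[0,0.01,0],[0,0.01,0],[0,0.01,0],[0,0,0],[0,0,0],[0,0,0],[0,0,0],[0,0,0]], fingers=[0,0,0,0,0,0,0,0])

```text
clock: 20.6
tool_pos: [0.597, 0.0742, 0.1535]
orientation: [-90.3, -0.0, -87.2]
force: [-7.7, 1.3, -0.1]
width: 0.195
```

```bash
python3 m.py
```

```text
t 20.6 yaw -87.23 z 0.1535 axis [ 0.598  -0.0201] F [-7.7  1.3 -0.1] Fx,Fz tool -1.6 -7.6 Mt [0.02 1.87 0.7 ] M 1.43
```

Call:
step_arm(delta_pos=[[0,0,1.0],[0,0,1.0],[0,0,1.0],[0,0,0],[0,0,0],[0,0,0],[0,0,0],[0,0,0]], turn=[[0,0.01,0],[0,0.01,0],[0,0.01,0],[0,0,0],[0,0,0],[0,0,0],[0,0,0],[0,0,0]], fingers=[0,0,0,0,0,0,0,0])

```text
clock: 21.27
tool_pos: [0.6001, 0.0744, 0.1535]
orientation: [-90.3, -0.0, -89.0]
force: [-7.0, 2.0, 0.0]
width: 0.203
```

```bash
python3 m.py
```

```text
t 21.2667 yaw -88.96 z 0.1535 axis [ 0.5983 -0.0199] F [-7.  2.  0.] Fx,Fz tool -2.1 -7.0 Mt [0.17 1.91 0.64] M 1.31
```

Call:
step_arm(delta_pos=[[0,0,1.0],[0,0,1.0],[0,0,1.0],[0,0,1.0],[0,0,1.0],[0,0,0],[0,0,0],[0,0,0]], turn=[[0,0.01,0],[0,0.01,0],[0,0.01,0],[0,0.01,0],[0,0.01,0],[0,0,0],[0,0,0],[0,0,0]], fingers=[0,0,0,0,0,0,0,0])

```text
clock: 21.93
tool_pos: [0.6052, 0.0745, 0.1536]
orientation: [-90.2, -0.0, -91.8]
force: [-7.9, 1.7, 0.8]
width: 0.199
```

```bash
python3 m.py
```

```text
t 21.9333 yaw -91.84 z 0.1536 axis [ 0.5987 -0.0196] F [-7.9  1.7  0.8] Fx,Fz tool -1.4 -7.9 Mt [0.21 1.78 0.55] M 1.30
```

Call:
step_arm(delta_pos=[[0,0,1.0],[0,0,1.0],[0,0,1.0],[0,0,1.0],[0,0,1.0],[0,0,1.0],[0,0,0],[0,0,0]], turn=[[0,0.01,0],[0,0.01,0],[0,0.01,0],[0,0.01,0],[0,0.01,0],[0,0.01,0],[0,0,0],[0,0,0]], fingers=[0,0,0,0,0,0,0,0])

```text
clock: 22.6
tool_pos: [0.6115, 0.0743, 0.1536]
orientation: [-90.2, -0.0, -95.3]
force: [-6.6, 1.6, 0.1]
width: 0.201
```

```bash
python3 m.py; python3 - <<'E'
from bench import manip; import cv2
S=manip.camera("scene"); cv2.imwrite("pics/s5.png",S)
cv2.imwrite("pics/ov5.png",cv2.resize(S[100:180,190:290],(750,600),interpolation=2))
E
```

```text
t 22.6 yaw -95.30 z 0.1536 axis [ 0.5993 -0.0193] F [-6.6  1.6  0.1] Fx,Fz tool -1.0 -6.7 Mt [0.29 1.7  0.51] M 1.15
```

View pics/ov5.png

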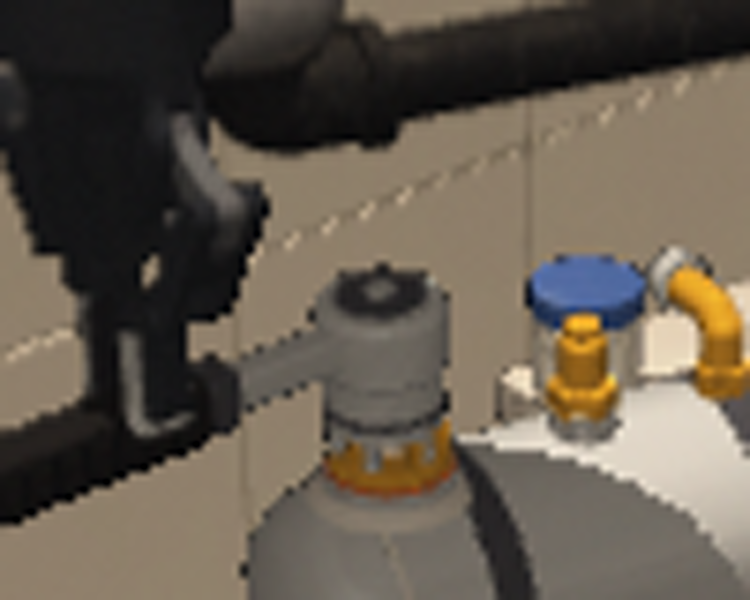

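Call:
step_arm(delta_pos=[[0,0,-1.9],[0,0,-1.9],[0,0,-1.9],[0,0,-1.9],[0,0,-1.9],[0,0,-1.9],[0,0,-1.9],[0,0,-1.9]], turn=[[0,-0.02,0],[0,-0.02,0],[0,-0.02,0],[0,-0.02,0],[0,-0.02,0],[0,-0.02,0],[0,-0.02,0],[0,-0.02,0]], fingers=[0,0,0,0,0,0,0,0])

```text
clock: 23.32
tool_pos: [0.5953, 0.0742, 0.1533]
orientation: [-90.3, -0.0, -86.0]
force: [-7.3, 1.1, 0.8]
width: 0.199
```

```bash
python3 m.py
```

```text
t 23.3167 yaw -86.04 z 0.1533 axis [ 0.5983 -0.0201] F [-7.3  1.1  0.8] Fx,Fz tool -1.6 -7.2 Mt [-0.03  1.75  0.54] M 1.22
```

Call:
step_arm(delta_pos=[[0,0,-2.4],[0,0,-2.4],[0,0,-2.4],[0,0,-2.4],[0,0,-2.4],[0,0,-2.4],[0,0,-2.4],[0,0,0]], turn=[[0,-0.025,0],[0,-0.025,0],[0,-0.025,0],[0,-0.025,0],[0,-0.025,0],[0,-0.025,0],[0,-0.025,0],[0,0,0]], fingers=[0,0,0,0,0,0,0,0])

```text
clock: 23.98
tool_pos: [0.5818, 0.071, 0.1543]
orientation: [-90.0, -0.0, -76.2]
force: [-1.3, -0.0, -3.1]
width: 0.201
```

```bash
python3 m.py
```

```text
t 23.9833 yaw -76.21 z 0.1543 axis [ 0.6009 -0.0214] F [-1.3 -0.  -3.1] Fx,Fz tool -0.3 -1.2 Mt [-0.13  0.46 -0.17] M -0.05
```

Call:
step_arm(delta_pos=[[0,0,-1.9],[0,0,-1.9],[0,0,0],[0,-0.6,0],[0,-0.6,0],[0,-0.8,0],[0,-1,0],[0,-1,0]], turn=[[0,-0.02,0],[0,-0.02,0],[0,0,0],[0,0,0],[0,0,0],[0,0,0],[0,0,0],[0,0,0]], fingers=[0,0,0,0,0,0,0,0])

```text
clock: 24.65
tool_pos: [0.5781, 0.0707, 0.1583]
orientation: [-90.0, 0.0, -74.0]
force: [-0.5, -0.2, -2.8]
width: 0.199
```

```bash
python3 m.py
```

```text
t 24.65 yaw -74.01 z 0.1583 axis [ 0.6007 -0.0209] F [-0.5 -0.2 -2.8] Fx,Fz tool 0.1 -0.5 Mt [-0.03  0.15 -0.06] M -0.01
```

Free of load; lifting off.

Call:
step_arm(delta_pos=[[0,-2,0],[0,-2,0],[0,-3,0],[0,-5,0],[0,-8,0],[0,-12,0],[0,-12,0],[0,-10,0]], turn=[[0,0,0],[0,0,0],[0,0,0],[0,0,0],[0,0,0],[0,0,0],[0,0,0],[0,0,0]], fingers=[0,0,0,0,0,0,0,0])

```text
clock: 25.32
tool_pos: [0.5786, 0.0709, 0.2144]
orientation: [-89.9, -0.0, -74.0]
force: [0.3, 0.5, -3.0]
width: 0.2
```

```bash
python3 m.py; python3 - <<'E'
from bench import manip; import cv2,numpy as np
S=manip.camera("scene"); T=manip.camera("top"); cv2.imwrite("pics/s6.png",S); cv2.imwrite("pics/t6.png",T)
cv2.imwrite("pics/ov6.png",np.hstack([cv2.resize(S[90:180,190:290],(440,396),interpolation=2),cv2.resize(T[140:240,80:170],(356,396),interpolation=2)]))
E
```

```text
t 25.3167 yaw -74.00 z 0.2144 axis [ 0.6013 -0.0208] F [ 0.3  0.5 -3. ] Fx,Fz tool -0.4 0.4 Mt [-0.01 -0.04  0.  ] M -0.03
```

View pics/ov6.png

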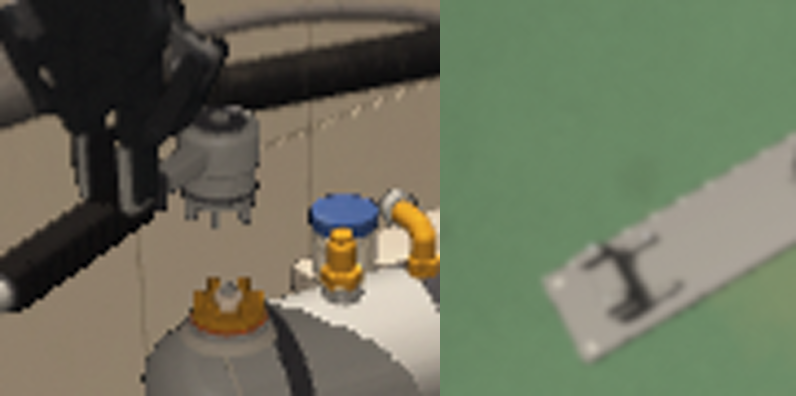

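```bash
python3 - <<'E'
from h import *
S=cv2.imread("pics/s6.png")
cv2.imwrite("pics/hd6.png",cv2.resize(S[105:177,218:262],None,fx=8,fy=8,interpolation=cv2.INTER_CUBIC))
y=np.radians(-74.0);X=np.array([np.cos(y),np.sin(y)]);Z=np.array([-np.sin(y),np.cos(y)])
t=np.array([.5786,.0709])
for lat in(0,.0035): 
  h=t+.0943*X-lat*Z
  for z in(.0593,.029): print(lat,h,(proj("scene",[*h,.2144-.0273+z])[0]+.5-[218,105])*8-.5)
E
```

```text
0 [ 0.6045926  -0.01974698] [163.99181279  91.79268211]
0 [ 0.6045926  -0.01974698] [167.42268118 183.2559649 ]
0.0035 [ 0.60122819 -0.02071171] [173.75346593  94.19915151]
0.0035 [ 0.60122819 -0.02071171] [177.03953211 185.76577171]
```

View pics/hd6.png

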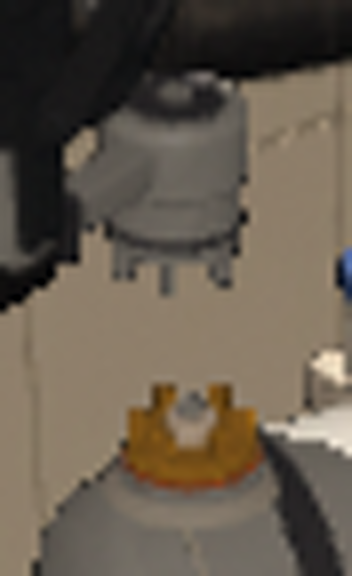

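```bash
python3 - <<'E'
from plan import *; from bench import manip
s=manip.sense(); print(s['tool_pos'],s['orientation'])
plan((*s['tool_pos'],s['orientation'][2]),[(.5128,.3144,.215,-57.3,12)])
E
```

```text
[0.57963678 0.07106321 0.21503773] [-8.97427905e+01 -3.96768395e-02 -7.40189204e+01]
P [[-21.0, 0.0, 0.2], [-21.0, 0.0, 0.7], [-21.0, 0.0, 1.2], [-21.0, 0.0, 1.8], [-20.9, 0.0, 2.2], [-20.8, 0.0, 2.8], [-20.8, 0.0, 3.3], [-20.7, 0.0, 3.8]]
T [[0, np.float64(-0.024), 0], [0, np.float64(-0.024), 0], [0, np.float64(-0.024), 0], [0, np.float64(-0.024), 0], [0, np.float64(-0.024), 0], [0, np.float64(-0.025), 0], [0, np.float64(-0.024), 0], [0, np.float64(-0.025), 0]]
P [[-20.6, 0.0, 4.3], [-20.5, 0.0, 4.7], [-20.3, 0.0, 5.3], [-20.3, 0.0, 5.8], [0, 0, 0], [0, 0, 0], [0, 0, 0], [0, 0, 0]]
T [[0, np.float64(-0.024), 0], [0, np.float64(-0.025), 0], [0, np.float64(-0.024), 0], [0, np.float64(-0.025), 0], [0, 0, 0], [0, 0, 0], [0, 0, 0], [0, 0, 0]]
```

Call:
step_arm(delta_pos=[[-14,0,0],[-21,0,0.5],[-22,0,1],[-22,0,2],[-22,0,2.5],[-22,0,3],[-22,0,3.5],[-22,0,4]], turn=[[0,-0.024,0],[0,-0.024,0],[0,-0.025,0],[0,-0.025,0],[0,-0.025,0],[0,-0.025,0],[0,-0.025,0],[0,-0.025,0]], fingers=[0,0,0,0,0,0,0,0])

```text
clock: 26.08
tool_pos: [0.5316, 0.2341, 0.2117]
orientation: [-90.1, 0.0, -62.5]
force: [0.5, -0.3, -3.7]
width: 0.195
```

Call:
step_arm(delta_pos=[[-21,0,4.5],[-21,0,5],[-18,0,5],[-10,0,3],[-6,0,2],[-4,0,0],[0,0,0],[0,0,0]], turn=[[0,-0.024,0],[0,-0.024,0],[0,-0.023,0],[0,-0.015,0],[0,-0.007,0],[0,0,0],[0,0,0],[0,0,0]], fingers=[0,0,0,0,0,0,0,0])

```text
clock: 26.75
tool_pos: [0.511, 0.3106, 0.212]
orientation: [-90.0, -0.1, -57.4]
force: [-0.4, 0.1, -4.3]
width: 0.199
```

```bash
python3 - <<'E'
from plan import *; from bench import manip; import cv2
s=manip.sense(); print(s['tool_pos'],s['orientation'],s['force'],s['clock'])
plan((*s['tool_pos'],s['orientation'][2]),[(.5128,.3144,s['tool_pos'][2],-57.3,2)])
S=manip.camera("scene"); T=manip.camera("top"); cv2.imwrite("pics/s7.png",S); cv2.imwrite("pics/t7.png",T)
cv2.imwrite("pics/ov7.png",np.hstack([cv2.resize(S[120:310,80:250],(400,447),interpolation=2),cv2.resize(T[130:210,240:310],(391,447),interpolation=2)]))
E
```

```text
[0.5109992  0.31057424 0.21203348] [-9.00365857e+01 -5.18510125e-02 -5.74170173e+01] [-0.40597726  0.0595785  -4.2772504 ] 26.75
P [[-1.1, 0.0, 1.8], [-1.2, 0.0, 1.8], [0, 0, 0], [0, 0, 0], [0, 0, 0], [0, 0, 0], [0, 0, 0], [0, 0, 0]]
T [[0, np.float64(-0.001), 0], [0, np.float64(-0.001), 0], [0, 0, 0], [0, 0, 0], [0, 0, 0], [0, 0, 0], [0, 0, 0], [0, 0, 0]]
```

View pics/ov7.png

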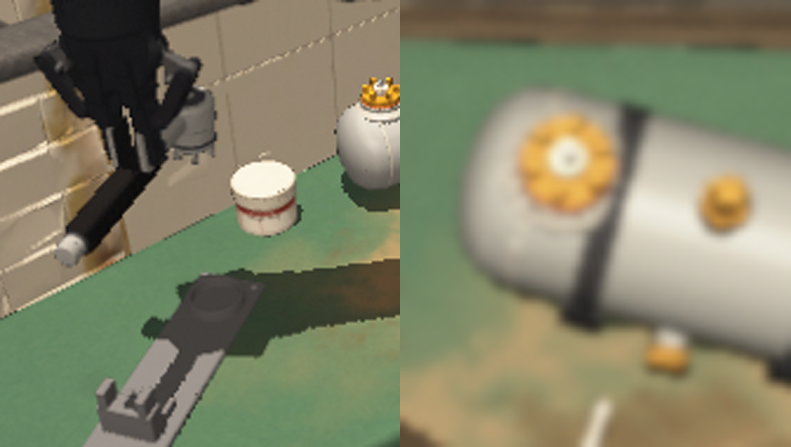

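Call:
step_arm(delta_pos=[[-1.2,5,1.8],[-1.1,12,1.8],[0,22,0],[0,28,0],[0,28,0],[0,25,0],[0,17,0],[0,10,0]], turn=[[0,-0.001,0],[0,-0.001,0],[0,0,0],[0,0,0],[0,0,0],[0,0,0],[0,0,0],[0,0,0]], fingers=[0,0,0,0,0,0,0,0])

```text
clock: 27.52
tool_pos: [0.5109, 0.3142, 0.0617]
orientation: [-90.3, 0.0, -57.2]
force: [-0.9, -1.2, -3.9]
width: 0.195
```

Call:
step_arm(delta_pos=[[0,5,0],[0,2,0],[0,0,0],[0,0,0],[0,0,0],[0,0,0],[0,0,0],[0,0,0]], turn=[[0,0,0],[0,0,0],[0,0,0],[0,0,0],[0,0,0],[0,0,0],[0,0,0],[0,0,0]], fingers=[0,0,0,0,0,0,0,0])

```text
clock: 28.18
tool_pos: [0.5126, 0.3157, 0.0587]
orientation: [-90.0, -0.0, -57.2]
force: [-1.0, -0.5, -3.3]
width: 0.204
```

```bash
python3 - <<'E'
from plan import *; from bench import manip; import cv2
s=manip.sense(); print(s['tool_pos'],s['orientation'],s['force'],s['clock'])
plan((*s['tool_pos'],s['orientation'][2]),[(.5128,.3144,s['tool_pos'][2],-57.3,2)])
S=manip.camera("scene"); cv2.imwrite("pics/s8.png",S)
cv2.imwrite("pics/ov8.png",cv2.resize(S[200:320,100:235],(675,600),interpolation=2))
E
```

```text
[0.5126365  0.31568929 0.05867276] [-8.99656417e+01 -6.86037453e-03 -5.72306750e+01] [-1.03823495 -0.53346687 -3.31249878] 28.1833
P [[0.6, 0.0, -0.3], [0.6, 0.0, -0.3], [0, 0, 0], [0, 0, 0], [0, 0, 0], [0, 0, 0], [0, 0, 0], [0, 0, 0]]
T [[0, np.float64(0.001), 0], [0, np.float64(0.0), 0], [0, 0, 0], [0, 0, 0], [0, 0, 0], [0, 0, 0], [0, 0, 0], [0, 0, 0]]
```

View pics/ov8.png

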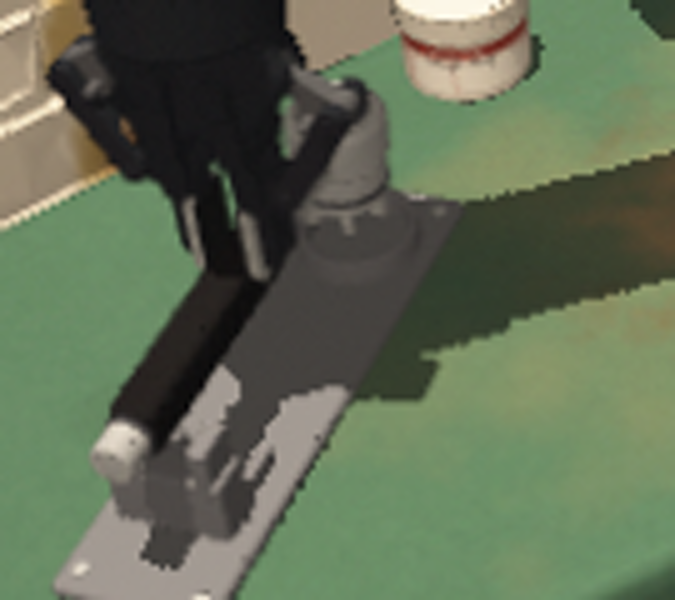

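```bash
python3 - <<'E'
import cv2,numpy as np
a=cv2.imread("pics/s8.png"); b=cv2.imread("pics/scene0.png")
for n,i,rows in(("now",a,range(216,242,3)),("orig",b,range(226,252,3))):
    for r in rows: print(n,r,i[r,155:186].astype(int)[:,2].tolist())
E
```

```text
now 216 [29, 26, 24, 40, 72, 98, 108, 109, 110, 109, 108, 150, 161, 101, 49, 51, 46, 63, 95, 105, 105, 104, 104, 105, 105, 104, 104, 151, 179, 196, 203]
now 219 [22, 43, 69, 70, 62, 66, 67, 67, 68, 83, 103, 114, 119, 116, 110, 98, 69, 34, 67, 100, 97, 100, 104, 104, 104, 105, 104, 104, 103, 104, 120]
now 222 [37, 78, 103, 98, 80, 69, 72, 70, 58, 49, 48, 48, 47, 42, 46, 47, 37, 39, 73, 100, 107, 97, 96, 103, 104, 104, 104, 104, 103, 104, 105]
now 225 [28, 71, 106, 112, 103, 103, 81, 36, 30, 30, 28, 29, 28, 25, 36, 87, 105, 104, 109, 111, 105, 92, 90, 102, 105, 104, 103, 105, 104, 105, 105]
now 228 [37, 74, 97, 104, 99, 67, 31, 30, 29, 28, 26, 26, 30, 100, 128, 124, 119, 110, 104, 101, 97, 92, 86, 100, 105, 107, 106, 106, 104, 105, 106]
now 231 [23, 36, 72, 73, 38, 30, 29, 30, 30, 30, 27, 73, 112, 117, 115, 112, 109, 107, 104, 102, 97, 89, 93, 105, 107, 107, 107, 106, 106, 111, 112]
now 234 [23, 23, 29, 30, 31, 30, 29, 30, 31, 46, 74, 103, 114, 114, 114, 112, 109, 109, 107, 102, 96, 87, 71, 95, 107, 108, 112, 114, 118, 121, 125]
now 237 [28, 30, 30, 30, 30, 29, 33, 55, 79, 97, 112, 117
[... 860 characters left out ...]
 201, 198, 187, 154, 125, 118, 116, 114, 111, 105, 100, 94, 90, 85, 80, 64, 105, 121, 118, 108, 102, 111, 113]
orig 241 [88, 87, 89, 128, 184, 204, 201, 199, 191, 163, 120, 84, 82, 101, 112, 112, 109, 106, 102, 96, 87, 82, 77, 64, 50, 54, 120, 139, 125, 136, 141]
orig 244 [92, 126, 184, 206, 203, 200, 191, 166, 124, 85, 80, 91, 100, 99, 99, 106, 104, 97, 94, 89, 87, 80, 57, 53, 57, 58, 75, 126, 98, 125, 142]
orig 247 [153, 188, 191, 194, 192, 168, 123, 79, 73, 69, 80, 85, 86, 90, 91, 89, 76, 66, 62, 64, 68, 76, 93, 81, 67, 107, 131, 86, 48, 102, 135]
orig 250 [78, 75, 73, 65, 53, 65, 83, 102, 101, 74, 78, 80, 81, 81, 90, 105, 116, 98, 73, 79, 98, 105, 122, 122, 87, 64, 59, 54, 104, 136, 136]
```

Call:
step_arm(delta_pos=[[0.6,0,-0.3],[0.6,0,-0.3],[0,2.5,0],[0,3,0],[0,3,0],[0,2.5,0],[0,2,0],[0,0,0]], turn=[[0,0.002,0],[0,0.002,0],[0,0,0],[0,0,0],[0,0,0],[0,0,0],[0,0,0],[0,0,0]], fingers=[0,0,0,0,0,0,0,0])

```text
clock: 28.9
tool_pos: [0.5122, 0.3141, 0.0446]
orientation: [-90.1, 0.0, -57.4]
force: [0.5, 0.6, -4.2]
width: 0.195
```

Call:
step_arm(delta_pos=[[0,1.5,0],[0,1.5,0],[0,1.5,0],[0,1,0],[0,1,0],[0,0.5,0],[0,0,0],[0,0,0]], turn=[[0,0,0],[0,0,0],[0,0,0],[0,0,0],[0,0,0],[0,0,0],[0,0,0],[0,0,0]], fingers=[0,0,0,0,0,0,0,0])

```text
clock: 29.57
tool_pos: [0.5125, 0.3143, 0.0383]
orientation: [-90.0, 0.0, -57.4]
force: [-0.3, -0.2, -2.7]
width: 0.195
```

```bash
python3 m.py; python3 -c "
from bench import manip; s=manip.sense(); print(s['tool_pos'],s['orientation'])"
```

```text
t 29.5667 yaw -57.45 z 0.0383 axis [0.5603 0.2329] F [-0.3 -0.2 -2.7] Fx,Fz tool -0.0 -0.4 Mt [-0.02  0.04  0.04] M 0.08
[0.51252877 0.31430558 0.03826543] [-9.00021305e+01  2.26970627e-04 -5.74478138e+01]
```

Call:
step_arm(delta_pos=[[0,0.6,0],[0,0.6,0],[0,0.6,0],[0,0.4,0],[0,0,0],[0,0,0],[0,0,0],[0,0,0]], turn=[[0,0,0],[0,0,0],[0,0,0],[0,0,0],[0,0,0],[0,0,0],[0,0,0],[0,0,0]], fingers=[0,0,0,0,0,0,0,0])

```text
clock: 30.23
tool_pos: [0.5125, 0.3143, 0.0361]
orientation: [-90.0, -0.0, -57.5]
force: [-0.2, -0.1, -3.7]
width: 0.196
```

```bash
python3 m.py
```

```text
t 30.2333 yaw -57.46 z 0.0361 axis [0.5603 0.2329] F [-0.2 -0.1 -3.7] Fx,Fz tool -0.1 -0.2 Mt [-0.    0.02  0.01] M 0.03
```

Call:
step_arm(delta_pos=[[0,0.4,0],[0,0.4,0],[0,0.4,0],[0,0.3,0],[0,0.3,0],[0,0,0],[0,0,0],[0,0,0]], turn=[[0,0,0],[0,0,0],[0,0,0],[0,0,0],[0,0,0],[0,0,0],[0,0,0],[0,0,0]], fingers=[0,0,0,0,0,0,0,0])

```text
clock: 30.9
tool_pos: [0.5129, 0.3145, 0.0355]
orientation: [-90.0, -0.0, -57.5]
force: [-2.2, -2.0, 8.6]
width: 0.2
```

```bash
python3 m.py
```

```text
t 30.9 yaw -57.45 z 0.0355 axis [0.5607 0.2331] F [-2.2 -2.   8.6] Fx,Fz tool 0.5 -2.9 Mt [-0.64  0.71  0.04] M 0.31
```

Call:
step_arm(delta_pos=[[0,-0.6,0],[0,-0.4,0],[0,0,0],[0,0,0],[0,0,0],[0,0,0],[0,0,0],[0,0,0]], turn=[[0,0,0],[0,0,0],[0,0,0],[0,0,0],[0,0,0],[0,0,0],[0,0,0],[0,0,0]], fingers=[0,0,0,0.25,0.3,0.35,0.45,0.6], grip_force=30)

```text
clock: 31.57
tool_pos: [0.5126, 0.3144, 0.0352]
orientation: [-90.0, 0.0, -57.5]
force: [-0.0, -0.5, -0.1]
width: 0.579
```

Call:
step_arm(delta_pos=[[0,0,0],[0,0,0],[0,0,0],[0,0,0],[0,0,0],[0,0,0],[0,0,0],[0,0,0]], turn=[[0,0,0],[0,0,0],[0,0,0],[0,0,0],[0,0,0],[0,0,0],[0,0,0],[0,0,0]], fingers=[0.7,0.8,0.9,1,1,1,1,1])

```text
clock: 32.23
tool_pos: [0.5126, 0.3143, 0.0353]
orientation: [-90.0, 0.0, -57.5]
force: [0.2, -0.2, -0.4]
width: 1.0
```

```bash
python3 m.py; python3 - <<'E'
from bench import manip; import cv2
S=manip.camera("scene"); cv2.imwrite("pics/s9.png",S)
cv2.imwrite("pics/ov9.png",cv2.resize(S[200:320,100:235],(675,600),interpolation=2))
E
```

```text
t 32.2333 yaw -57.46 z 0.0353 axis [0.5604 0.2329] F [ 0.2 -0.2 -0.4] Fx,Fz tool 0.3 0.1 Mt [ 0.01 -0.04 -0.04] M -0.05
```

View pics/ov9.png

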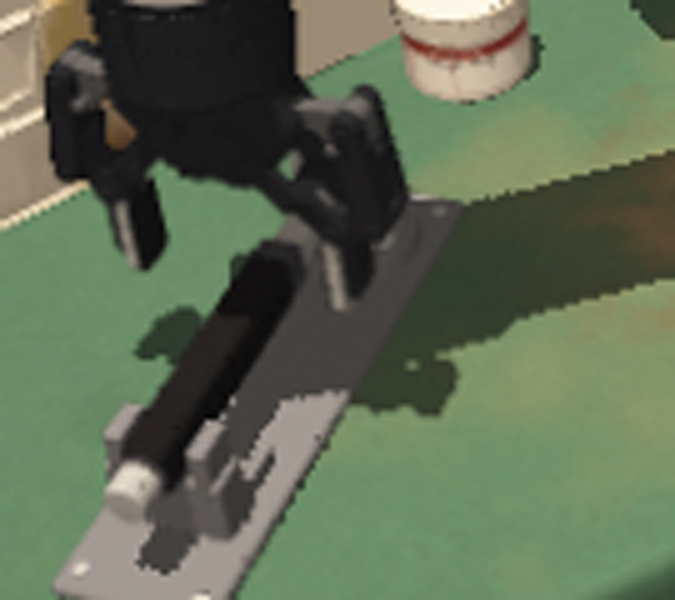

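Wrench is released in the rest with the grip in the fork (about (205,370)) as before. Retreat straight up, then aside.

Call:
step_arm(delta_pos=[[0,-5,0],[0,-10,0],[0,-18,0],[0,-25,0],[0,-30,0],[0,-35,0],[0,-35,0],[0,-25,0]], turn=[[0,0,0],[0,0,0],[0,0,0],[0,0,0],[0,0,0],[0,0,0],[0,0,0],[0,0,0]], fingers=[1,1,1,1,1,1,1,1])

```text
clock: 32.95
tool_pos: [0.513, 0.3153, 0.2226]
orientation: [-89.8, 0.0, -57.4]
force: [0.9, 0.8, -0.4]
width: 0.996
```

Call:
step_arm(delta_pos=[[20,-10,0],[30,-5,-5],[30,0,-10],[30,0,-12],[30,0,-12],[30,0,-12],[20,0,-10],[0,0,0]], turn=[[0,0.05,0],[0,0.05,0],[0,0.05,0],[0,0.05,0],[0,0.05,0],[0,0.05,0],[0,0.05,0],[0,0,0]], fingers=[1,1,1,1,1,1,1,1])

```text
clock: 33.62
tool_pos: [0.5328, 0.1126, 0.2338]
orientation: [-90.1, -0.2, -78.0]
force: [0.5, -0.3, -1.1]
width: 1.0
```

```bash
python3 - <<'E'
from bench import manip; import cv2,numpy as np
s=manip.sense(); print(s['tool_pos'],s['force'],s['clock'])
S=manip.camera("scene"); T=manip.camera("top"); cv2.imwrite("pics/s10.png",S); cv2.imwrite("pics/t10.png",T)
cv2.imwrite("pics/ov10.png",np.hstack([cv2.resize(S[120:330,90:330],(420,368),interpolation=2),cv2.resize(T[100:300,90:300],(380,368),interpolation=2)]))
E
```

```text
[0.53283784 0.11258755 0.23376984] [ 0.48428206 -0.2550456  -1.05300744] 33.6167
```

View pics/ov10.png

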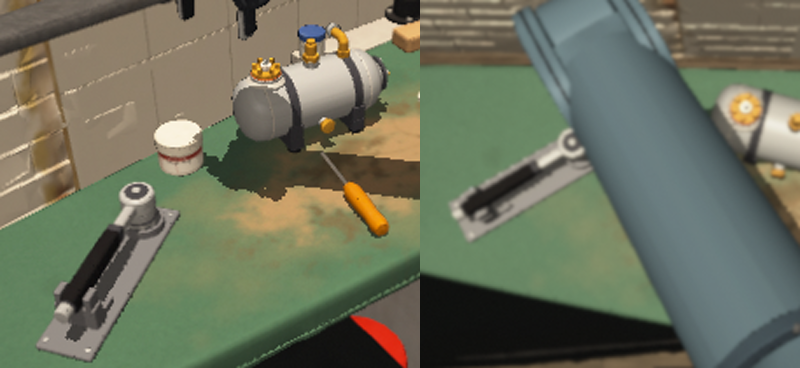

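```bash
python3 - <<'E'
from h import *
a=cv2.imread("pics/scene0.png"); b=cv2.imread("pics/s10.png")
d=cv2.absdiff(a,b).max(2)
for n,(x0,y0,x1,y1) in dict(jar=(175,185,210,222),driver=(272,203,315,256),tape=(328,183,375,217),head=(155,222,182,252)).items(): print(n,d[y0:y1,x0:x1].mean().round(1),np.percentile(d[y0:y1,x0:x1],95))
r=lambda i,y0,y1,x0,x1:cv2.resize(i[y0:y1,x0:x1],(380,290),interpolation=cv2.INTER_CUBIC)
cv2.imwrite("pics/cmp.png",np.vstack([np.hstack([r(a,150,171,228,255.5.__int__()),r(b,150,171,228,255)]),np.hstack([r(a,215,330,100,250),r(b,215,330,100,250)])]))
E
```

```text
jar 13.5 15.0
driver 40.6 102.0
tape 16.6 72.14999999999986
head 10.1 15.0
```

View pics/cmp.png

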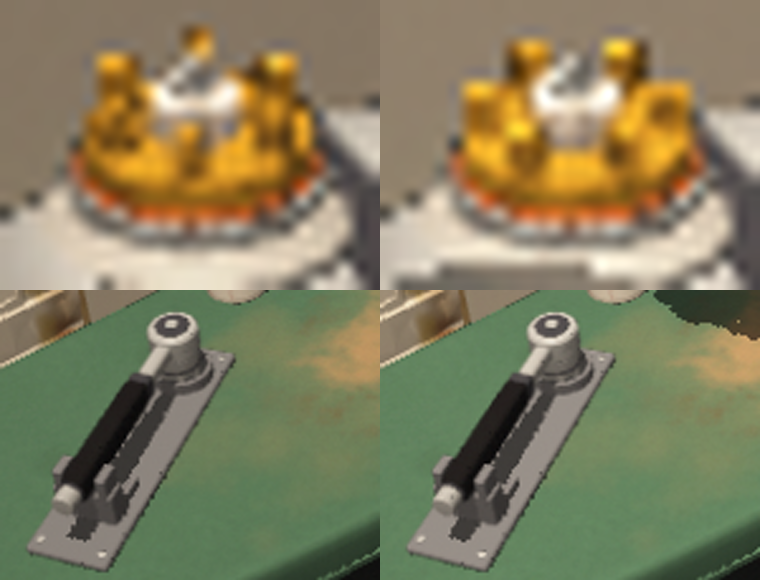

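```bash
python3 - <<'E'
import cv2,numpy as np
for n in("scene0","s10"):
    i=cv2.imread(f"pics/{n}.png"); h=cv2.cvtColor(i,cv2.COLOR_BGR2HSV)
    m=cv2.inRange(h,(8,190,90),(18,255,255))[215:258,280:318]
    print(n,cv2.boundingRect(cv2.findNonZero(m)))
E
python3 - <<'E'
from bench import manip
print(manip.finish_job())
E
```

```text
scene0 (6, 9, 26, 31)
s10 (6, 9, 26, 31)
the job is handed in; nothing more can be done
None
```

The probe nut is tight and the wrench is back in its rest. I handed the job in at about 33.7 s of the 72 s allowed.

**What I did**
- **Seating:** I gripped the wrench by its handle and lowered the socket slowly into the notches. It met the floor with only about 3 N, at the height expected for full seating.
- **Turning:** I turned clockwise while the torque stayed near 0.75 N m. It then rose to about 1.43 N m as the nut came tight and fell to 1.15 N m as the handle clicked over. I stopped there, at a click angle of about 0.15–0.17 rad.
- **Returning:** I backed off until there was no load, lifted the wrench straight off, laid it in the rest, let go and moved the arm clear.

**Last checks**
- **Nut:** in the camera picture it has turned about 30 degrees, which agrees with the roughly 0.45 rad read from the arm.
- **Wrench:** its head and handle look the same in the picture as at the start, with the socket in the pocket and the grip in the fork.
- **Other things:** the screwdriver's outline matches the starting picture exactly. The jar looks unmoved, judging by a picture difference only. I did not check the tape as closely; its picture difference was small but partly affected by the lighting.

**What disagreed or is less certain**
- The two cameras differed by about 5 mm at the rest, so I lined up the socket and nut using the scene camera alone.
- The socket sat about 3.5 mm to one side of where the arm's own reading put it, so I corrected for that before seating.
- The torque read about 5–10 % below the stated values, so the click angle is worked out from that and from how far the handle moved. It was not measured directly.
- The wrench went down into the rest with about 12 N before I eased off and released it.

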